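# Fold the filler arm away and set the sample cups to drain

### The arm

A 6-joint arm with a two-finger parallel gripper is mounted at the origin on the work surface. World frame = base frame: x ahead of the robot, y to its left, z up, the work surface at z = 0. Lengths are in m, angles in rad, forces in N, time in s.
With the tool pointing down it reaches from about 0.3 to 0.875 m from the base axis. Payload 6.4 kg.
Tool frame: the origin (TCP) lies midway between the tips of the shut fingers; the grasp point (between the pads) lies 19 mm behind it; z points along the fingers, y is the line along which they close (so a half turn about z gives the same grasp; the last joint's range is limited). The gripper opens to 85 mm and grips with 20 to 120 N. Pads are 22 mm wide; open, the fingers measure 114 mm over their backs; the gripper's body (76 mm by 85 mm) begins 54 mm behind the grasp point. The pads swing forward as they close: fully open they stand 13 mm farther back than shut.
Start: joints at [1.081, 0.181, 1.607, -0, 1.354, -0.206], TCP at [0.161, 0.552, 0.231] pointing down, gripper open.
Joint ranges: [-2.99, 2.99], [-0.89, 2.07], [0.3, 2.58], [-1.14, 4.28], [0, 2.63], [-3.12, 3.12]. Speed limits (rad/s): [2.57, 2.57, 3.01, 3.14, 3.14, 3.14].

### API

Orientations are given as a rotation vector (axis times angle).
In Python, from bench import arm, optics gives the robot as it stands.
- The arm moves only by the shell command python3 -m handwheel 'ROWS' [FORCE]. ROWS is a JSON object of lists of equal length, an entry for each row: "delta_rot": the turn, a rotation vector about the tool's x, y, z in degrees, a list of three; "delta_pos": the shift along the tool's x, y, z in mm, a list of three; "jaw": the finger opening in mm, from 0 to 85.4. In form: {"delta_rot": [[ax, ay, az], ...], "delta_pos": [[tx, ty, tz], ...], "jaw": [jaw, ...]}. A call has exactly 8 rows; each row shifts and turns the commanded pose from where the row before left it, along the tool's axes as they then stand; what a row does not reach is not made up. A row lasts 1/10 s, in which the tool goes at most 50 mm and 8.59 degrees, less where a joint would pass 70% of its speed; a pose out of reach is approached as far as the arm can. A call with a gripper value outside its range is refused whole. The fingers move at their own pace and stop on an object; FORCE is the grip in N (left out, the last holds). Time passes only in rows, so rows that do not move let the fingers close, or fill a call up. It gives the time, the measured TCP pose, the force, the opening and the grip force at its end, in the units of the state.
- arm.get_obs(): the state, without advancing time (a new reading comes with each control period).
- optics.snapshot(name): name is "scene" or "top"; returns (picture, depth): 384x512x3 uint8, blue, green, red; 384x512 float32, m along the optical axis (not along the pixel's ray), 0 where there is no reading.
- optics.camera_params(name): a dict with "K" (3x3 intrinsics, pixels), "view" (4x4, takes a point from world to camera coordinates). Camera axes: x right, y up, looking along -z (the intrinsics and any distortion apply to the point x, -y, -z); pixel columns grow to the right and rows downward; lengths in m; the calibration is good to about 2 mm. A picture is of the moment at which its call begins. camera_params takes no time and is no camera call.
- arm.close_job(): hands the job in; it is judged then, once.
The state is a dict: "t": time; "joint_positions": joint angles; "joint_vel": joint speeds; "tau": joint torques, N m; "tcp_pos": TCP position; "tcp_rot": TCP orientation; "force": force on the tool from outside, world axes, zero at the start; "ft_torque": the same for the moment, N m; "gripper_width": finger opening in m; "gripper_force": force on a finger pad.
Only numpy, scipy, OpenCV 4.12 (cv2) and the standard library are available. Lean on these libraries where they do the work, as an engineer would, in place of code of your own. Each camera call takes 0.05 s, during which the arm holds its last target. There are 200 camera calls.

### The job

The jointed filler arm is standing out over the drain tray. Fold it away one segment at a time, fully home: first the short spout segment back over the middle one, then that pair back over the long segment, and last swing the whole folded arm back to its parking stop, beyond the tray and pointing to the left as seen from the robot. Then stand every stainless sample cup that lies on the bench rim down in the tray, one in each pocket, and leave the flasks, beakers, jar and dish where they are.

Things in the scene. Friction and masses are not known exactly. Their poses are not given: they have to be found in the camera images.
- post_axis (a point): point on the axis of the filler arm's fixed post (joint link1), 235 mm over the bench. Post: steel tube 28 mm across on a 56 mm flange, beyond the tray; on it three level pipe segments 18 mm thick, stacked at heights of 150, 172 and 194 mm, with vertical hinges. Parked, the long segment points along this point's y axis.
- link1_knob_c (a point): black knob, 22 mm across and 42 mm tall, standing upright and spinning freely, its grip centre (this point) 235 mm over the bench, top 256 mm. It stands at the outer end of the long segment, 200 mm from post_axis, on the axis of joint link2. Move it to swing the long segment.
- link2_knob_c (a point): black knob, 22 mm across and 42 mm tall, standing upright and spinning freely, its grip centre (this point) 235 mm over the bench, top 256 mm. It stands at the outer end of the middle segment, 140 mm from link1_knob_c, on the axis of joint link3. Move it to swing the middle segment.
- link3_knob_c (a point): black knob, 22 mm across and 42 mm tall, standing upright and spinning freely, its grip centre (this point) 235 mm over the bench, top 256 mm. It stands at the outer end of the short spout segment, 80 mm from link2_knob_c. Move it to swing the spout segment.
- link1 (a joint): angle of the long segment at the post, rad: 0 = parked against its stop, larger = swung out, anticlockwise from above, over the tray (up to 2.3). Stiff friction hinge, about 1 N m (5 N at its knob); stays where it is left.
- link2 (a joint): angle of the middle segment at the end of the long one, rad: 0 = folded back over the long segment, pointing to the post, against its stop; larger = opened clockwise from above (up to 2.6). Friction about 0.35 N m (2.5 N at its knob); stays where it is left.
- link3 (a joint): angle of the spout segment at the end of the middle one, rad: 0 = folded back over the middle segment against its stop, its knob then 60 mm short of link1_knob_c; larger = opened clockwise from above (up to 2.6). Friction about 0.1 N m (1.3 N at its knob); stays where it is left.
- pocket1 (a point): middle of the floor of pocket 1 of the white drain tray, 4 mm over the bench. The tray is fixed, 94 x 370 mm and 16 mm high, with three pockets in a row along its y axis, 130 mm apart; a pocket is 56 x 56 mm, square to the tray's axes, 12 mm deep. Its axes are the tray's.
- pocket2 (a point): middle of the floor of pocket 2 of the white drain tray, 4 mm over the bench. The tray is fixed, 94 x 370 mm and 16 mm high, with three pockets in a row along its y axis, 130 mm apart; a pocket is 56 x 56 mm, square to the tray's axes, 12 mm deep. Its axes are the tray's.
- pocket3 (a point): middle of the floor of pocket 3 of the white drain tray, 4 mm over the bench. The tray is fixed, 94 x 370 mm and 16 mm high, with three pockets in a row along its y axis, 130 mm apart; a pocket is 56 x 56 mm, square to the tray's axes, 12 mm deep. Its axes are the tray's.
- cup1_c (a point): square stainless cup, 48 x 48 mm, 72 mm long, 4 mm walls, base at one end and open mouth at the other, 110 to 230 g. Point: its middle; x axis from base to mouth (straight down = rim down). If present, it lies on a side on the bench (point 24 mm up), mouth away from the robot within some 50 degrees; it may end up any way up if knocked over. Rim down in a pocket the point is 36 mm over the pocket floor.
- cup2_c (a point): square stainless cup, 48 x 48 mm, 72 mm long, 4 mm walls, base at one end and open mouth at the other, 110 to 230 g. Point: its middle; x axis from base to mouth (straight down = rim down). If present, it lies on a side on the bench (point 24 mm up), mouth away from the robot within some 50 degrees; it may end up any way up if knocked over. Rim down in a pocket the point is 36 mm over the pocket floor.
- cup3_c (a point): square stainless cup, 48 x 48 mm, 72 mm long, 4 mm walls, base at one end and open mouth at the other, 110 to 230 g. Point: its middle; x axis from base to mouth (straight down = rim down). If present, it lies on a side on the bench (point 24 mm up), mouth away from the robot within some 50 degrees; it may end up any way up if knocked over. Rim down in a pocket the point is 36 mm over the pocket floor.
- flask1: capped glass flask, 68 mm across, 150 mm tall, standing on the left; leave alone. Origin at its underside. Farther left stands a fixed three-legged filter press, 300 mm across and 340 mm tall, centred at x 0.50, y 0.69 m
- flask2: capped glass flask, 68 mm across, 150 mm tall, standing at the back; leave alone. Origin at its underside
- flask3: capped glass flask, 68 mm across, 150 mm tall, standing at the back; leave alone. Origin at its underside
- beaker1: round tapered steel beaker upside down, 80 mm across its foot, 85 mm tall, on the right near the cups; leave alone. Origin at its underside. Farther right stands a fixed steel pail, 240 mm across and 200 mm tall, centred at x 0.62, y -0.72 m
- beaker2: round tapered steel beaker upside down, 80 mm across its foot, 85 mm tall, at the back; leave alone. Origin at its underside
- dish: empty steel dish, 100 mm across, 30 mm high, front left; leave alone. Origin at its underside
- jar: white jar, 80 mm across, 100 mm tall, at the back; leave alone. Origin at its underside
Not all that is in view belongs to the job. What is shaped like the part that bears cup3_c but turquoise or yellow is not meant.

How it is judged:
By the outcome, as a careful person would: the job done as asked, in the order asked, and still so for the second after the job is handed in, with the robot touching nothing.
Of cup1, cup2, cup3 only 2 to 3 are there at a start; the rules pass over those that are not, and their reading is None.
At some moment in a run one of cup1, cup2, cup3 may be knocked a few centimetres aside while the robot is not near it.
Once in a run the grip may slacken for a moment while it holds something.
It also fails if it takes over 210 s, if anything falls off the work surface, if the arm or the gripper's body presses on something with over 40 N, if the wrist force passes 120 N, or if a joint passes its speed limit or range.

## Working session

There is one attempt and no reset: what is moved stays moved. The work goes in short steps, Python scripts to look and compute and a shell command to move; the robot and the scene stay as the last step left them, time stands still between calls to the robot, and variables do not carry over. Pictures are saved under pics/ and viewed, at most 14 in all, crops included, and the job is handed in when it is done.

```bash
mkdir -p pics; ls; cat > h.py <<'E'
import numpy as np, cv2
from bench import arm, optics
def cam(n):
    p=optics.camera_params(n); return np.array(p["K"]),np.array(p["view"]),p
def ray(n,u,v,z):
    K,V,p=cam(n); q=np.linalg.inv(K)@[u,v,1]; d=V[:3,:3].T@(q*[1,-1,-1]); o=-V[:3,:3].T@V[:3,3]
    return o+d*(z-o[2])/d[2]
def pts(n,depth):
    K,V,p=cam(n); v,u=np.mgrid[:384,:512]; q=np.stack([(u-K[0,2])/K[0,0],(v-K[1,2])/K[1,1],np.ones_like(u)],-1)*depth[...,None]
    q=q*[1,-1,-1]; return (q-V[:3,3])@V[:3,:3]
E
python3 - <<'E'
from h import *
np.set_printoptions(suppress=True,precision=3)
o=arm.get_obs(); print(o)
for n in("scene","top"):
    im,d=optics.snapshot(n); cv2.imwrite(f"pics/{n}0.png",cv2.resize(im,(800,600))); np.savez(f"{n}0.npz",im=im,d=d); print(cam(n)[2])
E
```

```text
pics
{'t': 0.0, 'joint_positions': array([ 1.081,  0.182,  1.608, -0.   ,  1.354, -0.206]), 'joint_vel': array([ 0.   , -0.001,  0.   ,  0.001, -0.001, -0.   ]), 'tau': array([  0.002, -44.486, -35.134,  -0.   ,   0.009,  -0.   ]), 'tcp_pos': array([0.161, 0.552, 0.23 ]), 'tcp_rot': array([-0.444, -3.109,  0.003]), 'force': array([-0.233, -0.572,  0.11 ]), 'ft_torque': array([0.039, 0.021, 0.016]), 'gripper_force': 0.0, 'gripper_width': 0.08555525768725483}
{'K': array([[490.181,   0.   , 258.009],
       [  0.   , 490.181, 190.666],
       [  0.   ,   0.   ,   1.   ]]), 'view': array([[-0.042,  0.999,  0.011,  0.012],
       [-0.84 , -0.041,  0.541,  0.372],
       [ 0.541,  0.013,  0.841, -1.972],
       [ 0.   ,  0.   ,  0.   ,  1.   ]])}
{'K': array([[434.055,   0.   , 263.967],
       [  0.   , 434.055, 192.418],
       [  0.   ,   0.   ,   1.   ]]), 'view': array([[ 0.011, -1.   , -0.004,  0.001],
       [ 0.988,  0.011,  0.152, -0.543],
       [-0.152, -0.006,  0.988, -1.451],
       [ 0.   ,  0.   ,  0.   ,  1.   ]])}
```

View pics/top0.png

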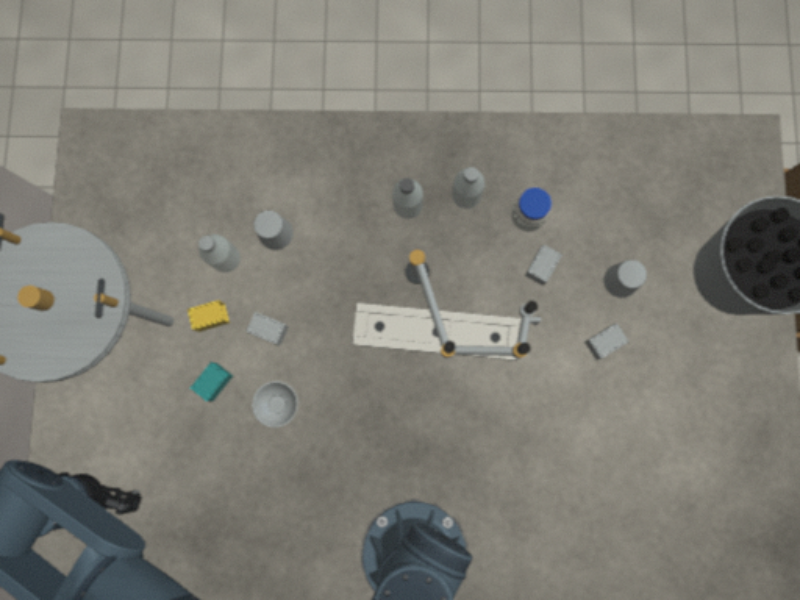

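View pics/scene0.png

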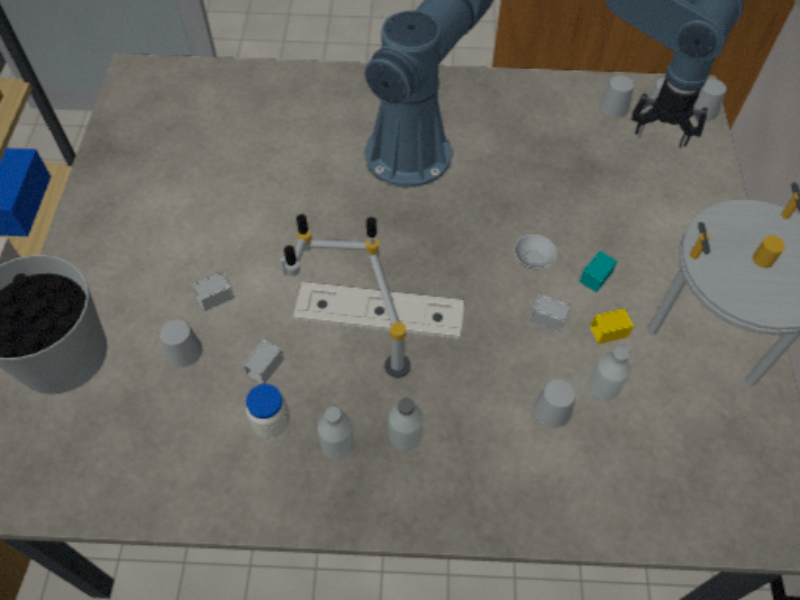

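The top view shows the post at (417,258), knobs 1–3 at (448,348), (522,348) and (531,308). Three grey boxes lie at (267,327), (544,264) and (607,341); the turquoise box (211,381) and yellow box (208,315) are decoys. I'll measure these and make one enlarged crop to confirm the cups.

```bash
cat > m0.py <<'E'
from h import *
np.set_printoptions(suppress=True,precision=4)
for n in("top","scene"):
    f=np.load(f"{n}0.npz"); im,d=f["im"],f["d"]; P=pts(n,d)
    x,y,z=P[...,0],P[...,1],P[...,2]
    roi=(x>.3)&(x<.85)&(abs(y)<.45)&(d>0)
    m=((im.max(2)<60)&roi&(z>.2)).astype(np.uint8)
    c,l,s,ce=cv2.connectedComponentsWithStats(m)
    for i in range(1,c):
        if s[i,4]>15:
            k=(l==i); k2=k&(z>.25); print(n,"knob",ce[i],s[i,4],"med",np.median(P[k],0),"top",P[k2].mean(0),k2.sum(),"maxz",z[k].max())
    if n=="scene": pass
    o=(im[...,2].astype(int)-im[...,0]>70)&roi&(z>.15)
    c,l,s,ce=cv2.connectedComponentsWithStats(o.astype(np.uint8))
    for i in range(1,c):
        if s[i,4]>10: print(n,"orange",ce[i],s[i,4],P[l==i].mean(0), z[l==i].max())
    # tray
    w=((im.min(2)>170)&roi&(z<.06)&(z>.0)).astype(np.uint8)
    w=cv2.morphologyEx(w,cv2.MORPH_CLOSE,np.ones((5,5)))
    c,l,s,ce=cv2.connectedComponentsWithStats(w)
    for i in range(1,c):
        if s[i,4]>300:
            q=np.array([ray(n,u,v,.016)[:2] for v,u in zip(*np.where(l==i))],np.float32)
            print(n,"tray",s[i,4],cv2.minAreaRect(q))
    g=((z>.036)&(z<.058)&roi).astype(np.uint8)
    c,l,s,ce=cv2.connectedComponentsWithStats(g)
    for i in range(1,c):
        if s[i,4]>60:
            k=l==i; q=P[k][:,:2].astype(np.float32); print(n,"box",ce[i]*800/512,s[i,4],np.median(z[k]),cv2.minAreaRect(q),im[k].mean(0))
    t=((z>.06)&roi).astype(np.uint8)
    c,l,s,ce=cv2.connectedComponentsWithStats(t)
    for i in range(1,c):
        if s[i,4]>60:
            k=l==i; print(n,"tall",ce[i]*800/512,s[i,4],P[k].min(0),P[k].max(0))
f=np.load("top0.npz")["im"]
a=[cv2.resize(f[cy-24:cy+24,cx-32:cx+32],(400,300),interpolation=cv2.INTER_CUBIC) for cx,cy in((171,210),(348,169),(388,218),(134,222))]
cv2.imwrite("pics/crop0.png",np.vstack([np.hstack(a[:2]),np.hstack(a[2:])]))
E
python3 m0.py
```

```text
top knob [339.1176 196.4118] 34 med [ 0.5005 -0.2143  0.2557] top [ 0.5009 -0.2153  0.2562] 31 maxz 0.26456238950960304
top knob [287.125  221.6667] 24 med [ 0.4239 -0.062   0.2581] top [ 0.4245 -0.0623  0.2578] 24 maxz 0.26218163923441073
top knob [334.8065 222.5484] 31 med [ 0.4226 -0.2009  0.2574] top [ 0.4235 -0.2007  0.2572] 31 maxz 0.2639327477595537
top orange [266.5312 164.1562] 64 [ 0.6158 -0.0007  0.1612] 0.1696413365518059
top orange [330.2727 224.9091] 11 [ 0.4204 -0.1946  0.2088] 0.22107431943503478
top orange [285.3077 226.0769] 13 [ 0.4171 -0.0603  0.1863] 0.22286946969824684
top tray 1262 ((0.48720064759254456, 0.03914855420589447), (0.19125519692897797, 0.09059350937604904), 85.1920166015625)
top tray 840 ((0.4826349914073944, -0.1385878175497055), (0.17847000062465668, 0.07026725262403488), 85.37706756591797)
top box [277.3562 235.7391] 63 0.04755496749916823 ((0.691602349281311, 0.3141694962978363), (0.04127272590994835, 0.06928882002830505), 47.681732177734375) [94.8571 97.3968 94.9683]
top box [543.1218 263.1651] 296 0.04886189404837017 ((0.6292493343353271, -0.2
[... 3271 characters left out ...]
13223385810852), (0.03495054319500923, 0.07913145422935486), 26.24625015258789) [105.     111.1447 109.8026]
scene tall [349.6084 269.1889] 1221 [ 0.4118 -0.2422  0.0601] [0.6332 0.0159 0.2628]
scene tall [185.1925 335.7099] 151 [ 0.5751 -0.4498  0.0602] [ 0.6325 -0.4236  0.0935]
scene tall [611.1458 367.4344] 405 [0.6146 0.4041 0.0601] [0.6807 0.45   0.1585]
scene tall [558.6082 395.766 ] 379 [0.6742 0.2947 0.0604] [0.7401 0.3579 0.0935]
scene tall [265.5371 404.5667] 569 [ 0.7173 -0.288   0.0602] [ 0.792  -0.2122  0.109 ]
scene tall [405.8759 418.9453] 472 [ 0.7468 -0.008   0.0604] [0.8098 0.0586 0.1558]
scene tall [335.3451 428.1478] 480 [ 0.7701 -0.1417  0.0607] [ 0.8329 -0.0763  0.1564]
```

```bash
sleep 1; ls pics
```

```text
crop0.png
scene0.png
top0.png
```

View pics/crop0.png

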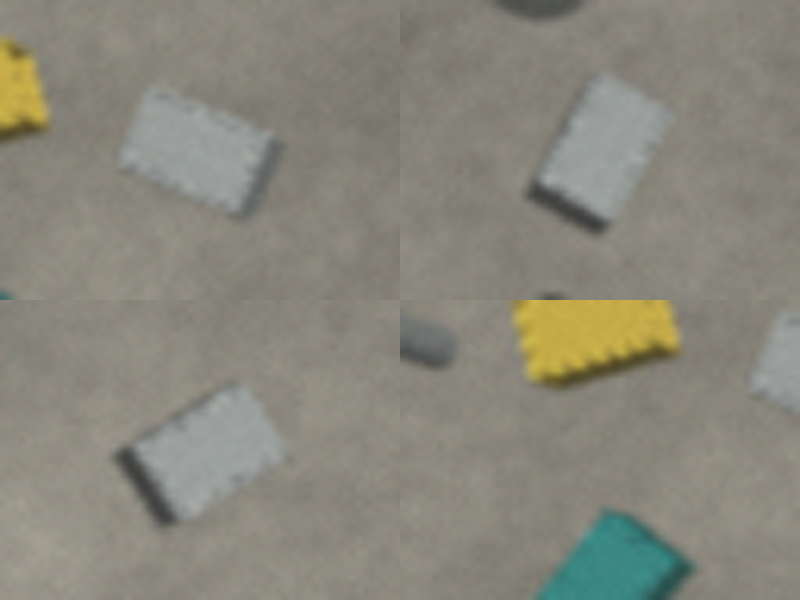

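The three grey 48 × 72 mm boxes are the cups, since they match in size and colour. The turquoise and yellow ones are the decoys. First I square the tool to the world axes, then go above knob 3.

```bash
python3 -m handwheel '{"delta_rot":[[0,0,-8.1],[0,0,-8.1],[0,0,0],[0,0,0],[0,0,0],[0,0,0],[0,0,0],[0,0,0]],"delta_pos":[[0,0,-10],[0,0,-10],[0,0,-10],[0,0,-10],[0,0,-10],[0,0,-10],[0,0,-10],[0,0,-10]],"jaw":[85,85,85,85,85,85,85,85]}' 30
python3 -m handwheel '{"delta_rot":[[0,0,0],[0,0,0],[0,0,0],[0,0,0],[0,0,0],[0,0,0],[0,0,0],[0,0,0]],"delta_pos":[[-14,-32,0],[-14,-32,0],[-14,-32,0],[-14,-32,0],[-14,-32,0],[-14,-32,0],[-14,-32,0],[-14,-32,0]],"jaw":[85,85,85,85,85,85,85,85]}'
python3 -m handwheel '{"delta_rot":[[0,0,0],[0,0,0],[0,0,0],[0,0,0],[0,0,0],[0,0,0],[0,0,0],[0,0,0]],"delta_pos":[[-14,-32,0],[-14,-32,0],[-14,-32,0],[-14,-32,0],[-14,-32,0],[-14,-32,0],[-14,-32,0],[-14,-32,0]],"jaw":[85,85,85,85,85,85,85,85]}'
python3 -m handwheel '{"delta_rot":[[0,0,0],[0,0,0],[0,0,0],[0,0,0],[0,0,0],[0,0,0],[0,0,0],[0,0,0]],"delta_pos":[[-14,-32,0],[-14,-32,0],[-14,-32,0],[-14,-32,0],[-14,-32,0],[-14,-32,0],[-14,-32,0],[0,0,0]],"jaw":[85,85,85,60,60,60,60,60]}'
python3 -c "
from h import *
o=arm.get_obs();R=cv2.Rodrigues(np.array(o['tcp_rot']))[0];print(R.round(3),o['joint_positions'])"
```

```text
t: 0.9
tcp_pos: [0.161, 0.552, 0.3122]
tcp_rot: [0.003, 3.142, 0.0]
force: [-0.3, 0.4, -0.1]
gripper_width: 0.0849
gripper_force: 0.0
t: 1.7
tcp_pos: [0.273, 0.2947, 0.3119]
tcp_rot: [0.002, 3.141, 0.001]
force: [0.1, -0.8, 0.0]
gripper_width: 0.085
gripper_force: 0.0
t: 2.5
tcp_pos: [0.3849, 0.0383, 0.312]
tcp_rot: [0.003, 3.14, -0.0]
force: [1.2, 0.7, -0.4]
gripper_width: 0.0851
gripper_force: 0.0
t: 3.3
tcp_pos: [0.483, -0.1878, 0.3112]
tcp_rot: [-0.008, -3.141, 0.001]
force: [-0.6, -0.6, -1.0]
gripper_width: 0.06
gripper_force: 0.0
[[-1.     0.005 -0.   ]
 [ 0.005  1.    -0.001]
 [ 0.    -0.001 -1.   ]] [-5.99639939e-01 -5.88053785e-03  1.64718238e+00 -8.17354342e-04
  1.50006384e+00 -2.16555895e+00]
```

```bash
python3 -m handwheel '{"delta_rot":[[0,0,0],[0,0,0],[0,0,0],[0,0,0],[0,0,0],[0,0,0],[0,0,0],[0,0,0]],"delta_pos":[[-10,-14,0],[-10,-14,0],[0,0,18],[0,0,18],[0,0,18],[0,0,20],[0,0,20],[0,0,0]],"jaw":[60,60,60,60,60,60,60,60]}' 25
python3 -m handwheel '{"delta_rot":[[0,0,0],[0,0,0],[0,0,0],[0,0,0],[0,0,0],[0,0,0],[0,0,0],[0,0,0]],"delta_pos":[[0,0,0],[0,0,0],[0,0,0],[0,0,0],[0,0,0],[0,0,0],[0,0,0],[0,0,0]],"jaw":[15,15,15,15,15,15,15,15]}' 25
python3 - <<'E'
from h import *
im,d=optics.snapshot("scene"); np.savez("scene1.npz",im=im,d=d); cv2.imwrite("pics/s1.png",cv2.resize(im[100:260,120:320],(800,640))[:600])
import numpy as np
c=np.array([.426,-.2007]);a0=-10.8
prev=None
for k in range(0,19):
    a=np.radians(a0+k*100.5/18*1.0); p=c+.08*np.array([np.cos(a),np.sin(a)])
    if prev is not None: q=(p-prev)*1000; print(round(-q[0],1),round(q[1],1),end=" | ")
    prev=p
E
```

```text
t: 4.1
tcp_pos: [0.5005, -0.2106, 0.2148]
tcp_rot: [-0.002, -3.137, -0.005]
force: [0.6, -0.1, 0.1]
gripper_width: 0.0598
gripper_force: 0.0
t: 4.9
tcp_pos: [0.5031, -0.213, 0.2191]
tcp_rot: [0.002, 3.139, -0.003]
force: [-0.1, -0.9, 6.6]
gripper_width: 0.0212
gripper_force: 26.7
-1.1 7.7 | -0.3 7.8 | 0.4 7.8 | 1.2 7.7 | 1.9 7.6 | 2.7 7.3 | 3.4 7.0 | 4.0 6.7 | 4.7 6.3 | 5.2 5.8 | 5.8 5.2 | 6.3 4.6 | 6.7 4.0 | 7.0 3.3 | 7.3 2.6 | 7.6 1.9 | 7.7 1.2 | 7.8 0.4 |
```

View pics/s1.png

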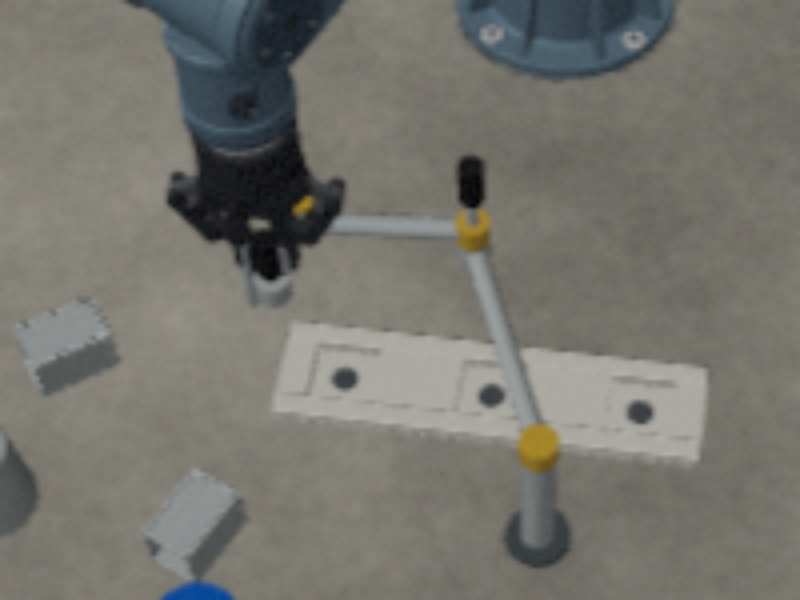

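The crop shows knob 3 gripped at about (265,260). I swing the spout segment round its hinge.

```bash
python3 -m handwheel '{"delta_rot":[[0,0,0],[0,0,0],[0,0,0],[0,0,0],[0,0,0],[0,0,0],[0,0,0],[0,0,0]],"delta_pos":[[0,0,-3],[-1.1,7.7,0],[-0.3,7.8,0],[0.4,7.8,0],[1.2,7.7,0],[1.9,7.6,0],[2.7,7.3,0],[3.4,7,0]],"jaw":[15,15,15,15,15,15,15,15]}' 25
python3 -m handwheel '{"delta_rot":[[0,0,0],[0,0,0],[0,0,0],[0,0,0],[0,0,0],[0,0,0],[0,0,0],[0,0,0]],"delta_pos":[[4,6.7,0],[4.7,6.3,0],[5.2,5.8,0],[5.8,5.2,0],[6.3,4.6,0],[6.7,4,0],[7,3.3,0],[7.3,2.6,0]],"jaw":[15,15,15,15,15,15,15,15]}'
python3 -m handwheel '{"delta_rot":[[0,0,0],[0,0,0],[0,0,0],[0,0,0],[0,0,0],[0,0,0],[0,0,0],[0,0,0]],"delta_pos":[[7.6,1.9,0],[0,0,0],[7.7,1.2,0],[0,0,0],[4,0,0],[0,0,0],[0,0,0],[0,0,0]],"jaw":[15,15,15,15,15,15,15,15]}'
python3 -m handwheel '{"delta_rot":[[0,0,0],[0,0,0],[0,0,0],[0,0,0],[0,0,0],[0,0,0],[0,0,0],[0,0,0]],"delta_pos":[[2,0,0],[0,0,0],[2,0,0],[0,0,0],[0,0,0],[0,0,0],[0,0,0],[0,0,0]],"jaw":[15,15,15,15,15,15,15,15]}'
```

```text
t: 5.75
tcp_pos: [0.4933, -0.1586, 0.2196]
tcp_rot: [-0.001, -3.14, -0.001]
force: [-1.3, -4.0, -10.6]
gripper_width: 0.0214
gripper_force: 25.8
t: 6.55
tcp_pos: [0.4464, -0.1206, 0.2197]
tcp_rot: [-0.002, -3.141, 0.0]
force: [0.8, -4.4, -17.4]
gripper_width: 0.0212
gripper_force: 25.3
t: 7.35
tcp_pos: [0.4274, -0.1172, 0.2199]
tcp_rot: [-0.001, -3.14, -0.002]
force: [-0.6, 0.7, -18.3]
gripper_width: 0.0215
gripper_force: 25.5
t: 8.15
tcp_pos: [0.4239, -0.1172, 0.2199]
tcp_rot: [0.002, 3.141, 0.002]
force: [3.7, 3.5, -23.8]
gripper_width: 0.0213
gripper_force: 25.5
```

```bash
python3 -m handwheel '{"delta_rot":[[0,0,0],[0,0,0],[0,0,0],[0,0,0],[0,0,0],[0,0,0],[0,0,0],[0,0,0]],"delta_pos":[[1,0,2],[0,0,0],[1,0,0],[0,0,0],[0,0,0],[0,0,0],[0,0,0],[0,0,0]],"jaw":[15,15,15,15,15,15,15,15]}'
python3 -m handwheel '{"delta_rot":[[0,0,0],[0,0,0],[0,0,0],[0,0,0],[0,0,0],[0,0,0],[0,0,0],[0,0,0]],"delta_pos":[[1,0,0],[0,0,0],[0,0,0],[0,0,0],[0,0,0],[0,0,0],[0,0,0],[0,0,0]],"jaw":[15,15,15,15,15,15,15,15]}'
cat > k.py <<'E'
from h import *
import sys
np.set_printoptions(suppress=True,precision=4)
def knobs(tag):
    for n in("top","scene"):
        im,d=optics.snapshot(n); np.savez(f"{n}{tag}.npz",im=im,d=d); P=pts(n,d); x,y,z=P[...,0],P[...,1],P[...,2]
        m=((im.max(2)<60)&(x>.3)&(x<.85)&(abs(y)<.45)&(z>.2)&(z<.27)&(d>0)).astype(np.uint8)
        c,l,s,ce=cv2.connectedComponentsWithStats(m)
        for i in range(1,c):
            if s[i,4]>12:
                k=(l==i)&(z>.25); print(n,ce[i],s[i,4],P[k].mean(0)+[.0025 if n=="top" else -.0025,0,0])
        o=(im[...,2].astype(int)-im[...,0]>70)&(x>.55)&(x<.7)&(abs(y)<.1)&(z>.15)
        if o.sum(): print(n,"post",P[o].mean(0))
if __name__=="__main__": knobs(sys.argv[1])
E
python3 k.py a
```

```text
t: 8.95
tcp_pos: [0.4233, -0.1174, 0.2197]
tcp_rot: [0.001, 3.137, 0.0]
force: [5.2, 5.7, -16.2]
gripper_width: 0.0211
gripper_force: 26.1
t: 9.75
tcp_pos: [0.4224, -0.1174, 0.2197]
tcp_rot: [0.001, 3.137, 0.0]
force: [5.5, 5.7, -15.5]
gripper_width: 0.0214
gripper_force: 26.1
top post [ 0.6157 -0.0007  0.1612]
scene [194.6667 142.3333] 66 [ 0.4231 -0.1962  0.2559]
scene [219.6803 142.8689] 122 [ 0.4259 -0.1156  0.2588]
scene [238.5556 144.8472] 72 [ 0.4247 -0.0572  0.2562]
scene post [0.6194 0.0009 0.1605]
```

Link 3 is home: knob 3 is 60 mm from knob 1, in line, and has stopped firmly. Next I release it and take knob 2.

```bash
python3 -m handwheel '{"delta_rot":[[0,0,0],[0,0,0],[0,0,0],[0,0,0],[0,0,0],[0,0,0],[0,0,0],[0,0,0]],"delta_pos":[[-1,0,0],[0,0,0],[0,0,0],[0,0,0],[0,0,-20],[0,0,-25],[0,0,-25],[0,0,0]],"jaw":[45,45,45,45,45,45,45,45]}' 25
python3 -m handwheel '{"delta_rot":[[0,0,0],[0,0,0],[0,0,0],[0,0,0],[0,0,0],[0,0,0],[0,0,0],[0,0,0]],"delta_pos":[[0,-26,0],[0,-26,0],[0,-27,0],[0,0,0],[0,0,0],[0,0,0],[0,0,0],[0,0,0]],"jaw":[45,45,45,45,45,45,45,45]}' 25
python3 - <<'E'
from k import *
knobs("b")
c=np.array([.4247,-.0572]);r=.1395;prev=None
for k in range(25):
    a=np.radians(269.3+k*4.47); p=c+r*np.array([np.cos(a),np.sin(a)])
    if prev is not None: q=(p-prev)*1000; print([round(-q[0],1),round(q[1],1),0],end=",\n" if k%8==0 else ",")
    prev=p
E
```

```text
t: 10.65
tcp_pos: [0.4237, -0.1191, 0.2925]
tcp_rot: [0.002, 3.135, -0.007]
force: [0.1, -0.1, 0.1]
gripper_width: 0.0453
gripper_force: 0.0
t: 11.45
tcp_pos: [0.4218, -0.1961, 0.2883]
tcp_rot: [-0.0, 3.141, -0.0]
force: [0.4, 0.3, 0.3]
gripper_width: 0.045
gripper_force: 0.0
top [285.5714 222.381 ] 21 [ 0.425  -0.0579  0.2569]
top [306.2667 222.8333] 30 [ 0.4243 -0.118   0.2566]
top post [ 0.6157 -0.0007  0.1616]
scene [194.6667 142.3333] 66 [ 0.4222 -0.1965  0.2549]
scene [219.7 143.8] 70 [ 0.4236 -0.117   0.2559]
scene [238.5556 144.8472] 72 [ 0.4248 -0.0574  0.2558]
scene post [0.6188 0.0007 0.1601]
[np.float64(-10.9), np.float64(0.3), 0],[np.float64(-10.8), np.float64(1.1), 0],[np.float64(-10.7), np.float64(2.0), 0],[np.float64(-10.5), np.float64(2.8), 0],[np.float64(-10.3), np.float64(3.6), 0],[np.float64(-9.9), np.float64(4.4), 0],[np.float64(-9.6), np.float64(5.2), 0],[np.float64(-9.1), np.float64(5.9), 0],
[np.float64(-8.7), np.float64(6.6), 0],[np.float64(-8.1), np.float64(7.2), 0],[np.float64(-7.5), np.float64(7.9), 0],[np.float64(-6.9), np.float64(8.4), 0],[np.float64(-6.2), np.float64(8.9), 0],[np.float64(-5.5), np.float64(9.4), 0],[np.float64(-4.8), np.float64(9.8), 0],[np.float64(-4.0), np.float64(10.1), 0],
[np.float64(-3.2), np.float64(10.4), 0],[np.float64(-2.4), np.float64(10.6), 0],[np.float64(-1.5), np.float64(10.8), 0],[np.float64(-0.7), np.float64(10.9), 0],[np.float64(0.2), np.float64(10.9), 0],[np.float64(1.0), np.float64(10.8), 0],[np.float64(1.9), np.float64(10.7), 0],[np.float64(2.7), np.float64(10.5), 0],
```

```bash
python3 -m handwheel '{"delta_rot":[[0,0,0],[0,0,0],[0,0,0],[0,0,0],[0,0,0],[0,0,0],[0,0,0],[0,0,0]],"delta_pos":[[-1,0,22],[0,0,22],[0,0,23],[0,0,0],[0,0,0],[0,0,0],[0,0,0],[0,0,0]],"jaw":[45,45,45,45,15,15,15,15]}' 25
python3 -m handwheel '{"delta_rot":[[0,0,0],[0,0,0],[0,0,0],[0,0,0],[0,0,0],[0,0,0],[0,0,0],[0,0,0]],"delta_pos":[[0,0,0],[0,0,0],[0,0,0],[0,0,0],[0,0,0],[-5,0,0],[-6,0.3,0],[-10.8,1.1,0]],"jaw":[15,15,15,15,15,15,15,15]}' 25
python3 -m handwheel '{"delta_rot":[[0,0,0],[0,0,0],[0,0,0],[0,0,0],[0,0,0],[0,0,0],[0,0,0],[0,0,0]],"delta_pos":[[-10.7,2,0],[-10.5,2.8,0],[-10.3,3.6,0],[-9.9,4.4,0],[-9.6,5.2,0],[-9.1,5.9,0],[-8.7,6.6,0],[-8.1,7.2,0]],"jaw":[15,15,15,15,15,15,15,15]}' 25
python3 -m handwheel '{"delta_rot":[[0,0,0],[0,0,0],[0,0,0],[0,0,0],[0,0,0],[0,0,0],[0,0,0],[0,0,0]],"delta_pos":[[-7.5,7.9,0],[-6.9,8.4,0],[-6.2,8.9,0],[-5.5,9.4,0],[-4.8,9.8,0],[-4,10.1,0],[-3.2,10.4,0],[-2.4,10.6,0]],"jaw":[15,15,15,15,15,15,15,15]}' 25
python3 -m handwheel '{"delta_rot":[[0,0,0],[0,0,0],[0,0,0],[0,0,0],[0,0,0],[0,0,0],[0,0,0],[0,0,0]],"delta_pos":[[-1.5,10.8,0],[-0.7,10.9,0],[0.2,10.9,0],[1,10.8,0],[1.4,8,0],[0,0,0],[0,0,0],[0,0,0]],"jaw":[15,15,15,15,15,15,15,15]}' 25
```

```text
t: 12.35
tcp_pos: [0.4233, -0.1973, 0.2226]
tcp_rot: [0.002, 3.14, -0.002]
force: [-0.8, -0.4, 3.7]
gripper_width: 0.0213
gripper_force: 26.6
t: 13.15
tcp_pos: [0.4446, -0.196, 0.2225]
tcp_rot: [0.002, 3.141, -0.002]
force: [-3.3, 0.3, 7.3]
gripper_width: 0.0213
gripper_force: 27.1
t: 13.95
tcp_pos: [0.5222, -0.1585, 0.2226]
tcp_rot: [0.002, 3.14, -0.003]
force: [-2.2, -1.7, 6.3]
gripper_width: 0.0215
gripper_force: 27.1
t: 14.75
tcp_pos: [0.5632, -0.083, 0.2227]
tcp_rot: [0.002, 3.139, -0.003]
force: [0.0, -3.3, 6.5]
gripper_width: 0.0208
gripper_force: 27.0
t: 15.55
tcp_pos: [0.5628, -0.0299, 0.2226]
tcp_rot: [0.001, 3.138, 0.002]
force: [2.2, 3.5, 6.4]
gripper_width: 0.0214
gripper_force: 27.1
```

```bash
python3 -m handwheel '{"delta_rot":[[0,0,0],[0,0,0],[0,0,0],[0,0,0],[0,0,0],[0,0,0],[0,0,0],[0,0,0]],"delta_pos":[[1.2,5,0],[1.2,5,0],[0.5,2,0],[0,0,0],[0,0,0],[0,0,0],[0,0,0],[0,0,0]],"jaw":[15,15,15,15,15,15,15,15]}' 25
python3 -m handwheel '{"delta_rot":[[0,0,0],[0,0,0],[0,0,0],[0,0,0],[0,0,0],[0,0,0],[0,0,0],[0,0,0]],"delta_pos":[[0.5,2,0],[0,0,0],[0,0,0],[0,0,0],[0,0,0],[0,0,0],[0,0,0],[0,0,0]],"jaw":[15,15,15,15,15,15,15,15]}' 25
python3 -m handwheel '{"delta_rot":[[0,0,0],[0,0,0],[0,0,0],[0,0,0],[0,0,0],[0,0,0],[0,0,0],[0,0,0]],"delta_pos":[[0.5,2,0],[0,0,0],[0,0,0],[0,0,0],[0,0,0],[0,0,0],[0,0,0],[0,0,0]],"jaw":[15,15,15,15,15,15,15,15]}' 25
python3 k.py c
```

```text
t: 16.35
tcp_pos: [0.5601, -0.0185, 0.2226]
tcp_rot: [0.001, 3.138, 0.0]
force: [2.6, 0.9, 5.3]
gripper_width: 0.021
gripper_force: 27.1
t: 17.15
tcp_pos: [0.5596, -0.0168, 0.2227]
tcp_rot: [0.002, 3.138, -0.001]
force: [3.3, -0.6, 6.1]
gripper_width: 0.0215
gripper_force: 27.1
t: 17.95
tcp_pos: [0.5594, -0.0165, 0.2227]
tcp_rot: [0.003, 3.137, -0.005]
force: [4.1, -6.3, 4.7]
gripper_width: 0.0212
gripper_force: 27.0
top [285.7619 222.4286] 21 [ 0.4249 -0.0585  0.2558]
scene [249.213  180.1574] 108 [ 0.5608 -0.0177  0.2576]
scene post [ 0.6006 -0.0056  0.1751]
```

```bash
python3 -m handwheel '{"delta_rot":[[0,0,0],[0,0,0],[0,0,0],[0,0,0],[0,0,0],[0,0,0],[0,0,0],[0,0,0]],"delta_pos":[[0.5,1.5,0],[0,0,0],[0,0,0],[-0.5,-1.5,0],[0,0,0],[0,0,-20],[0,0,-25],[0,0,-25]],"jaw":[15,15,15,45,45,45,45,45]}' 25
python3 -m handwheel '{"delta_rot":[[0,0,0],[0,0,0],[0,0,0],[0,0,0],[0,0,0],[0,0,0],[0,0,0],[0,0,0]],"delta_pos":[[22,-7,0],[22,-7,0],[22,-7,0],[22,-7,0],[22,-7,0],[24,-7,0],[0,0,0],[0,0,0]],"jaw":[45,45,45,45,45,45,45,45]}' 25
python3 k.py d
```

```text
t: 18.85
tcp_pos: [0.5568, -0.014, 0.2909]
tcp_rot: [-0.001, -3.139, -0.002]
force: [0.4, 0.3, 0.7]
gripper_width: 0.0449
gripper_force: 0.0
t: 19.65
tcp_pos: [0.4235, -0.0564, 0.2911]
tcp_rot: [0.002, 3.142, 0.001]
force: [0.2, 0.1, 0.2]
gripper_width: 0.045
gripper_force: 0.0
top [271.9259 176.8148] 27 [ 0.5595 -0.0172  0.2568]
top post [ 0.6148 -0.0008  0.1618]
scene [238.6 144.7] 70 [ 0.4243 -0.0572  0.2557]
scene [243.4265 159.6471] 68 [ 0.4825 -0.039   0.2565]
scene [249.5441 180.3382] 68 [ 0.5591 -0.016   0.2563]
scene post [ 0.5989 -0.0059  0.176 ]
```

Link 2 is home too: the three knobs and the post are in line. Now I swing the folded arm by knob 1.

```bash
python3 -m handwheel '{"delta_rot":[[0,0,0],[0,0,0],[0,0,0],[0,0,0],[0,0,0],[0,0,0],[0,0,0],[0,0,0]],"delta_pos":[[-1,-1,22],[0,0,23],[0,0,24],[0,0,0],[0,0,0],[0,0,0],[0,0,0],[0,0,0]],"jaw":[45,45,45,45,15,15,15,15]}' 40
python3 - <<'E'
from h import *
o=arm.get_obs();print(o["tcp_pos"])
c=np.array([.6172,.0003]);r=.2005;prev=None
for k in range(33):
    a=np.radians(196.7-k*3.5); p=c+r*np.array([np.cos(a),np.sin(a)])
    if prev is not None: q=(p-prev)*1000; print([float(round(-q[0],1)),float(round(q[1],1)),0],end=",\n" if k%8==0 else ",")
    prev=p
E
```

```text
t: 20.55
tcp_pos: [0.4257, -0.0578, 0.2235]
tcp_rot: [0.001, 3.139, -0.0]
force: [2.0, 2.2, 1.7]
gripper_width: 0.0205
gripper_force: 39.3
[ 0.42569836 -0.05775945  0.22348574]
[3.2, 11.8, 0],[2.4, 12.0, 0],[1.7, 12.1, 0],[1.0, 12.2, 0],[0.2, 12.2, 0],[-0.5, 12.2, 0],[-1.3, 12.2, 0],[-2.0, 12.1, 0],
[-2.8, 11.9, 0],[-3.5, 11.7, 0],[-4.2, 11.5, 0],[-4.9, 11.2, 0],[-5.6, 10.9, 0],[-6.2, 10.5, 0],[-6.9, 10.1, 0],[-7.5, 9.7, 0],
[-8.0, 9.2, 0],[-8.6, 8.7, 0],[-9.1, 8.2, 0],[-9.6, 7.6, 0],[-10.0, 7.0, 0],[-10.4, 6.4, 0],[-10.8, 5.7, 0],[-11.1, 5.1, 0],
[-11.4, 4.4, 0],[-11.7, 3.7, 0],[-11.9, 3.0, 0],[-12.0, 2.2, 0],[-12.2, 1.5, 0],[-12.2, 0.7, 0],[-12.2, -0.0, 0],[-12.2, -0.8, 0],
```

```bash
python3 -m handwheel '{"delta_rot":[[0,0,0],[0,0,0],[0,0,0],[0,0,0],[0,0,0],[0,0,0],[0,0,0],[0,0,0]],"delta_pos":[[3.2,11.8,0],[2.4,12,0],[1.7,12.1,0],[1,12.2,0],[0.2,12.2,0],[-0.5,12.2,0],[-1.3,12.2,0],[-2,12.1,0]],"jaw":[15,15,15,15,15,15,15,15]}' 40
python3 -m handwheel '{"delta_rot":[[0,0,0],[0,0,0],[0,0,0],[0,0,0],[0,0,0],[0,0,0],[0,0,0],[0,0,0]],"delta_pos":[[-2.8,11.9,0],[-3.5,11.7,0],[-4.2,11.5,0],[-4.9,11.2,0],[-5.6,10.9,0],[-6.2,10.5,0],[-6.9,10.1,0],[-7.5,9.7,0]],"jaw":[15,15,15,15,15,15,15,15]}' 40
python3 -m handwheel '{"delta_rot":[[0,0,0],[0,0,0],[0,0,0],[0,0,0],[0,0,0],[0,0,0],[0,0,0],[0,0,0]],"delta_pos":[[-8,9.2,0],[-8.6,8.7,0],[-9.1,8.2,0],[-9.6,7.6,0],[-10,7,0],[-10.4,6.4,0],[-10.8,5.7,0],[-11.1,5.1,0]],"jaw":[15,15,15,15,15,15,15,15]}' 40
python3 -m handwheel '{"delta_rot":[[0,0,0],[0,0,0],[0,0,0],[0,0,0],[0,0,0],[0,0,0],[0,0,0],[0,0,0]],"delta_pos":[[-11.4,4.4,0],[-11.7,3.7,0],[0,0,0],[0,0,0],[0,0,0],[0,0,0],[0,0,0],[0,0,0]],"jaw":[15,15,15,15,15,15,15,15]}' 40
```

```text
t: 21.35
tcp_pos: [0.4205, 0.0382, 0.2235]
tcp_rot: [0.002, 3.14, -0.005]
force: [-1.6, -5.1, 3.4]
gripper_width: 0.0212
gripper_force: 39.9
t: 22.15
tcp_pos: [0.4614, 0.1265, 0.2234]
tcp_rot: [-0.001, -3.141, 0.002]
force: [-5.0, -2.1, 7.6]
gripper_width: 0.0209
gripper_force: 40.3
t: 22.95
tcp_pos: [0.539, 0.185, 0.2235]
tcp_rot: [-0.001, -3.14, -0.0]
force: [-5.7, 0.1, 6.8]
gripper_width: 0.0212
gripper_force: 40.2
t: 23.75
tcp_pos: [0.5636, 0.1935, 0.2235]
tcp_rot: [0.001, 3.137, 0.003]
force: [4.5, 5.4, 2.4]
gripper_width: 0.0207
gripper_force: 39.9
```

```bash
python3 -m handwheel '{"delta_rot":[[0,0,0],[0,0,0],[0,0,0],[0,0,0],[0,0,0],[0,0,0],[0,0,0],[0,0,0]],"delta_pos":[[-6,1.5,0],[-6,1.5,0],[-6,1.1,0],[-6,1.1,0],[-6,0.7,0],[-6,0.7,0],[0,0,0],[0,0,0]],"jaw":[15,15,15,15,15,15,15,15]}' 40
python3 -m handwheel '{"delta_rot":[[0,0,0],[0,0,0],[0,0,0],[0,0,0],[0,0,0],[0,0,0],[0,0,0],[0,0,0]],"delta_pos":[[-4,0.3,0],[-4,0.3,0],[-4,0.2,0],[0,0,0],[0,0,0],[0,0,0],[0,0,0],[0,0,0]],"jaw":[15,15,15,15,15,15,15,15]}' 40
python3 -m handwheel '{"delta_rot":[[0,0,0],[0,0,0],[0,0,0],[0,0,0],[0,0,0],[0,0,0],[0,0,0],[0,0,0]],"delta_pos":[[-3,0,0],[0,0,0],[0,0,0],[0,0,0],[0,0,0],[0,0,0],[0,0,0],[0,0,0]],"jaw":[15,15,15,15,15,15,15,15]}' 40
```

```text
t: 24.55
tcp_pos: [0.5916, 0.1992, 0.2232]
tcp_rot: [0.001, -3.126, 0.003]
force: [-31.8, -1.6, 20.9]
gripper_width: 0.021
gripper_force: 41.9
t: 25.35
tcp_pos: [0.5967, 0.1993, 0.2211]
tcp_rot: [0.002, -3.109, 0.008]
force: [-56.3, -5.3, 27.0]
gripper_width: 0.0209
gripper_force: 44.5
t: 26.15
tcp_pos: [0.5982, 0.1993, 0.2206]
tcp_rot: [0.003, -3.106, 0.008]
force: [-61.0, -8.0, 27.9]
gripper_width: 0.0208
gripper_force: 45.0
```

The stop was reached at an angle of about 95°. I ease off, release, lift and look.

```bash
python3 -m handwheel '{"delta_rot":[[0,0,0],[0,0,0],[0,0,0],[0,0,0],[0,0,0],[0,0,0],[0,0,0],[0,0,0]],"delta_pos":[[4,0,0],[4,0,0],[2,0,0],[0,0,0],[0,0,0],[0,0,0],[0,0,0],[0,0,0]],"jaw":[15,15,15,15,15,15,15,15]}' 30
python3 -m handwheel '{"delta_rot":[[0,0,0],[0,0,0],[0,0,0],[0,0,0],[0,0,0],[0,0,0],[0,0,0],[0,0,0]],"delta_pos":[[0,0,0],[0,0,0],[0,0,0],[0,0,-20],[0,0,-25],[0,0,-25],[0,0,0],[0,0,0]],"jaw":[45,45,45,45,45,45,45,45]}' 30
python3 -m handwheel '{"delta_rot":[[0,0,0],[0,0,0],[0,0,0],[0,0,0],[0,0,0],[0,0,0],[0,0,0],[0,0,0]],"delta_pos":[[30,0,-10],[30,0,-10],[30,0,0],[30,0,0],[30,0,0],[30,0,0],[30,0,0],[0,0,0]],"jaw":[85,85,85,85,85,85,85,85]}' 30
python3 k.py e
python3 - <<'E'
import re
s=open('m0.py').read().replace('{n}0.npz','{n}e.npz').split('f=np.load("top0')[0]
s=s.replace('print(n,"tall"','0 and print(n,"tall"').replace('print(n,"knob"','0 and print(n,"k"').replace('print(n,"orange"','0 and print(n,"k"')
open('m1.py','w').write(s)
import cv2,numpy as np
cv2.imwrite('pics/e.png',cv2.resize(np.load('topE.npz'.replace('E','e'))['im'],(800,600)))
E
python3 m1.py
```

```text
t: 26.95
tcp_pos: [0.5978, 0.1992, 0.2212]
tcp_rot: [-0.0, -3.128, 0.004]
force: [-21.1, -2.7, 8.9]
gripper_width: 0.0211
gripper_force: 43.0
t: 27.75
tcp_pos: [0.6041, 0.1996, 0.2927]
tcp_rot: [0.002, 3.14, 0.0]
force: [-0.5, 0.8, -0.1]
gripper_width: 0.0449
gripper_force: 0.0
t: 28.55
tcp_pos: [0.3905, 0.2001, 0.3108]
tcp_rot: [0.0, -3.139, 0.001]
force: [-0.1, 0.0, -0.5]
gripper_width: 0.085
gripper_force: 0.0
top [246.7714 160.7143] 35 [0.6083 0.0583 0.2565]
top [220.3636 163.8788] 33 [0.5983 0.1376 0.2566]
top [200.5135 166.4865] 37 [0.5908 0.1966 0.2564]
top post [0.613  0.008  0.1686]
scene [321.5833 192.3611] 72 [0.59   0.1988 0.2553]
scene [301.6232 193.5072] 69 [0.5987 0.139  0.2557]
scene [274.6119 195.6269] 67 [0.6092 0.06   0.2562]
scene post [0.6184 0.0225 0.1755]
top tray 2655 ((0.4801599979400635, -0.04811811447143555), (0.3671146631240845, 0.0915815532207489), 85.21340942382812)
top box [277.3208 235.9145] 68 0.04730165942879256 ((0.6911517977714539, 0.3141474723815918), (0.039281949400901794, 0.06944391131401062), 45.48552322387695) [97.0735 99.2794 96.9118]
top box
[... 2134 characters left out ...]
.7189024090766907, 0.3219967186450958), (0.07142548263072968, 0.04059595614671707), 71.7480697631836) [109.7812 110.0417 106.0208]
scene box [272.2327 423.6634] 83 0.04691880403057213 ((0.7752310037612915, -0.24210163950920105), (0.03253723680973053, 0.07886712998151779), 22.34950828552246) [108.0843 114.6386 113.1566]
scene box [405.1486 438.627 ] 61 0.04618134550330971 ((0.7947059869766235, 0.0254327654838562), (0.02960226684808731, 0.06496057659387589), 1.9296287298202515) [105.9016 108.2951 103.    ]
scene box [338.0544 447.4546] 62 0.04966620145579283 ((0.8192868828773499, -0.10691264271736145), (0.027579154819250107, 0.06520097702741623), 8.633037567138672) [103.6613 106.1935 101.    ]
```

View pics/e.png

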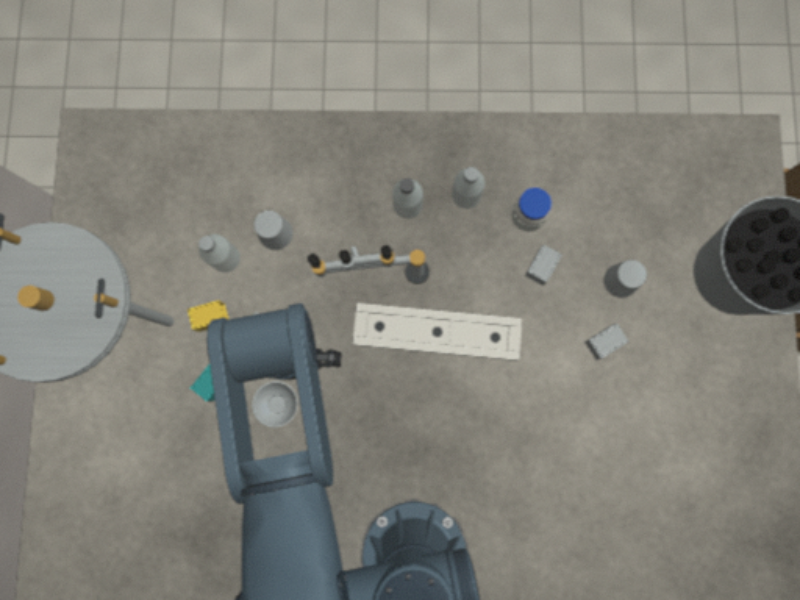

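The arm is folded and parked: the knobs are at (317,263), (347,256) and (386,254) px and line up with the post. The tray is clear, with drains at (379,326), (437,332) and (495,338) px, and the cups have not moved. Next, the tray axes from the drains and a wrist-angle check for the planned tilted grasps.

```bash
cat > plan.py <<'E'
from h import *
from scipy.spatial.transform import Rotation as Rn
np.set_printoptions(suppress=True,precision=4)
def drains(tag):
    out=[]
    for n in("top","scene"):
        f=np.load(f"{n}{tag}.npz"); g=f["im"].max(2); P=pts(n,f["d"])
        m=((g<95)&(abs(P[...,0]-.48)<.05)&(abs(P[...,1]+.05)<.17)&(P[...,2]<.03)).astype(np.uint8)
        c,l,s,ce=cv2.connectedComponentsWithStats(m)
        q=np.array([ray(n,*ce[i],.004)[:2] for i in range(1,c) if s[i,4]>15]); q=q[np.argsort(q[:,1])]; print(n,q.tolist()); out.append(q)
    return out
def wrist(R,q1,phi):
    W=Rn.from_euler('Z',q1,True)*Rn.from_euler('Y',phi,True)
    return (W.inv()*R*Rn.from_euler('Z',-90,True)).as_euler('ZYZ',True)
def tool(az,beta):  # x=-m(az), then beta about tool y
    R0=Rn.from_matrix(np.array([[-1,0,0],[0,1,0],[0,0,-1.]]))
    return Rn.from_euler('Z',az,True)*R0*Rn.from_euler('Y',beta,True)
if __name__=="__main__":
    drains("e")
    for nm,az,q1 in(("A",68,20),("B",-29,-34),("C",-58,-53)):
        print(nm,[wrist(tool(az,b),q1,ph).round(0).tolist() for b in(0,-25,-50) for ph in(85,105)])
    for q1 in(-4,-20,-34): print("place",[wrist(tool(175,b),q1,ph).round(0).tolist() for b in(0,40) for ph in(85,105)])
E
python3 plan.py
```

```text
top [[0.46902533670973423, -0.17717489651258658], [0.48030128773390024, -0.04752382097038235], [0.49079073358492054, 0.08191119735860973]]
scene [[0.4679182437685522, -0.1759874398845176], [0.47923134481349416, -0.04613551966344605]]
A [[-0.0, 95.0, -138.0], [-0.0, 75.0, -138.0], [19.0, 78.0, -139.0], [21.0, 59.0, -146.0], [40.0, 63.0, -146.0], [49.0, 49.0, -163.0]]
B [[0.0, 95.0, -95.0], [0.0, 75.0, -95.0], [2.0, 70.0, -95.0], [3.0, 50.0, -96.0], [5.0, 45.0, -97.0], [9.0, 25.0, -101.0]]
C [[0.0, 95.0, -85.0], [0.0, 75.0, -85.0], [-2.0, 70.0, -85.0], [-3.0, 50.0, -84.0], [-5.0, 45.0, -83.0], [-9.0, 25.0, -79.0]]
place [[0.0, 95.0, 91.0], [0.0, 75.0, 91.0], [-1.0, 55.0, 91.0], [-1.0, 35.0, 92.0]]
place [[0.0, 95.0, 75.0], [0.0, 75.0, 75.0], [12.0, 57.0, 72.0], [16.0, 37.0, 65.0]]
place [[0.0, 95.0, 61.0], [0.0, 75.0, 61.0], [21.0, 60.0, 56.0], [28.0, 42.0, 46.0]]
```

The wrist stays in range for all three grasps. For cup A (left, top view 267,327) I use the half-turned grip, which needs less wrist travel. Now to cup A, pitched 40° below level.

```bash
python3 -m handwheel '{"delta_rot":[[0,0,0],[0,0,0],[0,0,0],[0,0,8],[0,0,8],[0,0,8],[0,0,8],[0,0,8]],"delta_pos":[[-23,27,0],[-23,27,0],[-24,28,0],[0,0,10],[0,0,10],[0,0,10],[0,0,10],[0,0,10]],"jaw":[72,72,72,72,72,72,72,72]}' 60
python3 -m handwheel '{"delta_rot":[[0,0,8],[0,0,8],[0,0,8],[0,0,8],[0,0,8],[0,0,8],[0,0,8],[0,0,8]],"delta_pos":[[0,0,5],[0,0,5],[0,0,5],[0,0,5],[0,0,5],[0,0,5],[0,0,5],[0,0,5]],"jaw":[72,72,72,72,72,72,72,72]}' 60
python3 -m handwheel '{"delta_rot":[[0,0,8],[0,8.3,0],[0,8.3,0],[0,8.3,0],[0,8.3,0],[0,8.4,0],[0,8.4,0],[0,0,0]],"delta_pos":[[0,0,0],[0,0,0],[0,0,0],[0,0,0],[0,0,0],[0,0,0],[0,0,0],[0,0,0]],"jaw":[72,72,72,72,72,72,72,72]}' 60
cat > to.py <<'E'
from plan import *
import sys
# usage: to.py x y z az beta flip -> remaining tool shift mm, rotvec deg
def to(p,R=None):
    o=arm.get_obs(); C=Rn.from_rotvec(o["tcp_rot"]); print("shift mm",(C.inv().apply(np.array(p)-o["tcp_pos"])*1000).round(1), "tcp",o["tcp_pos"],"q",o["joint_positions"].round(2))
    if R is not None: print("rot deg",(C.inv()*R).as_rotvec(True).round(2))
if __name__=="__main__":
    a=[float(v) for v in sys.argv[1:6]]; to(a[:3],tool(a[3],a[4]))
E
python3 to.py .4605 .2824 .063 248.1 50
python3 to.py .4833 .339 .012 248.1 50
python3 k.py f >/dev/null; sed 's/{n}e.npz/{n}f.npz/' m1.py > m2.py; python3 m2.py | grep -E "box.*0\.04.* \(\(0\.(4[5-9]|5|6[0-4])"
```

```text
t: 29.45
tcp_pos: [0.4646, 0.2817, 0.2605]
tcp_rot: [-1.085, -2.947, 0.002]
force: [0.5, 1.4, 0.1]
gripper_width: 0.072
gripper_force: 0.0
t: 30.25
tcp_pos: [0.4645, 0.2816, 0.2208]
tcp_rot: [-2.483, -1.925, 0.002]
force: [-0.7, -0.4, 1.0]
gripper_width: 0.072
gripper_force: 0.0
t: 31.05
tcp_pos: [0.4629, 0.2797, 0.2187]
tcp_rot: [-2.066, -1.379, -0.957]
force: [-1.6, -0.3, -0.5]
gripper_width: 0.0721
gripper_force: 0.0
shift mm [-118.2   -2.2  101.3] tcp [0.4629 0.2797 0.2187] q [-0.18 -0.12  2.2   1.    1.1  -0.28]
rot deg [ 0.12  0.02 -0.61]
shift mm [-118.    -2.3  180.9] tcp [0.4629 0.2797 0.2187] q [-0.18 -0.12  2.2   1.    1.1  -0.28]
rot deg [ 0.12  0.02 -0.61]
top box [543.0284 263.3358] 301 0.048428419602813966 ((0.6296223402023315, -0.28084489703178406), (0.04818113148212433, 0.07459282875061035), 60.213539123535156) [152.7774 155.1528 150.5847]
top box [214.951  312.7911] 102 0.04820691037751042 ((0.5129072070121765, 0.44152119755744934), (0.0481080561876297, 0.02885928563773632), 17.79326629638672) [ 73.549  171.2255 196.1961]
top box [264.5594 327.6025] 305 0.0477908810
[... 577 characters left out ...]
(0.4810875356197357, 0.33040642738342285), (0.0715407058596611, 0.05424537882208824), 67.9488754272461) [137.3472 137.6458 133.4549]
scene box [602.621  322.0094] 93 0.04745131176514588 ((0.5144774317741394, 0.44071972370147705), (0.04898158833384514, 0.02659033052623272), 16.655935287475586) [  1.3656 146.3656 166.8172]
scene box [189.9816 347.7482] 68 0.04648961680335295 ((0.6142188310623169, -0.43275678157806396), (0.014773188158869743, 0.05407670512795448), 64.12388610839844) [81.25   81.4706 78.4118]
scene box [262.9408 356.4949] 319 0.0481478713140627 ((0.6304138898849487, -0.27931201457977295), (0.05113276094198227, 0.07469464093446732), 62.71410369873047) [133.0627 133.2947 129.0846]
```

```bash
python3 -m handwheel '{"delta_rot":[[0,0,-0.6],[0,0,0],[0,0,0],[0,0,0],[0,0,0],[0,0,0],[0,0,0],[0,0,0]],"delta_pos":[[-24,-0.5,20],[-24,-0.5,20],[-24,-0.5,20],[-24,-0.5,20],[-22,-0.3,20],[0,0,0],[0,0,0],[0,0,0]],"jaw":[72,72,72,72,72,72,72,72]}' 60
python3 to.py .4833 .3385 .012 248.1 50
```

```text
t: 31.95
tcp_pos: [0.4642, 0.2835, 0.0694]
tcp_rot: [-2.055, -1.404, -0.968]
force: [0.5, 0.1, -0.3]
gripper_width: 0.0719
gripper_force: 0.0
shift mm [-6.6 -3.1 81.5] tcp [0.4642 0.2835 0.0694] q [-0.17  0.27  2.23  1.24  0.91 -0.74]
rot deg [ 0.16 -0.02  0.68]
```

```bash
python3 -m handwheel '{"delta_rot":[[0,0,0.6],[0,0,0],[0,0,0],[0,0,0],[0,0,0],[0,0,0],[0,0,0],[0,0,0]],"delta_pos":[[-2,-1,14],[-2,-1,14],[-2,-1,14],[0,0,12],[0,0,12],[0,0,0],[0,0,0],[0,0,0]],"jaw":[72,72,72,72,72,72,72,72]}' 60
python3 to.py .4833 .3385 .012 248.1 50
```

```text
t: 32.75
tcp_pos: [0.4777, 0.3274, 0.021]
tcp_rot: [-2.061, -1.389, -0.962]
force: [0.1, 0.2, 0.4]
gripper_width: 0.072
gripper_force: 0.0
shift mm [ 1.1  1.  15.3] tcp [0.4777 0.3274 0.021 ] q [-0.04  0.44  2.15  1.41  0.82 -0.84]
rot deg [ 0.14 -0.01 -0.08]
```

```bash
python3 -m handwheel '{"delta_rot":[[0,0,0],[0,0,0],[0,0,0],[0,0,0],[0,0,0],[0,0,0],[0,0,0],[0,0,0]],"delta_pos":[[0.5,0.5,7.5],[0.5,0.5,7.5],[0,0,0],[0,0,0],[0,0,0],[0,0,0],[0,0,0],[0,0,0]],"jaw":[72,72,72,72,40,40,40,40]}' 60
python3 -m handwheel '{"delta_rot":[[0,0,0],[0,0,0],[0,0,0],[0,0,0],[0,0,0],[0,0,0],[0,0,0],[0,0,0]],"delta_pos":[[0,0,0],[0,0,0],[0,0,0],[0,0,0],[0,0,0],[0,0,0],[0,0,0],[0,0,0]],"jaw":[40,40,40,40,40,40,40,40]}' 60
python3 - <<'E'
from h import *
im,d=optics.snapshot("scene"); cv2.imwrite("pics/gA.png",cv2.resize(im[130:280,280:480],(800,600)))
E
python3 to.py .4833 .3385 .012 248.1 50
```

```text
t: 33.55
tcp_pos: [0.483, 0.3383, 0.0119]
tcp_rot: [-2.061, -1.389, -0.961]
force: [-1.1, -0.3, 2.1]
gripper_width: 0.0475
gripper_force: 61.3
t: 34.35
tcp_pos: [0.4829, 0.3383, 0.0118]
tcp_rot: [-2.061, -1.389, -0.961]
force: [-3.1, -3.9, 5.1]
gripper_width: 0.0475
gripper_force: 61.6
shift mm [0.3 0.2 0.1] tcp [0.483  0.3383 0.0118] q [-0.02  0.48  2.13  1.45  0.8  -0.85]
rot deg [ 0.12 -0.01 -0.1 ]
```

View pics/gA.png

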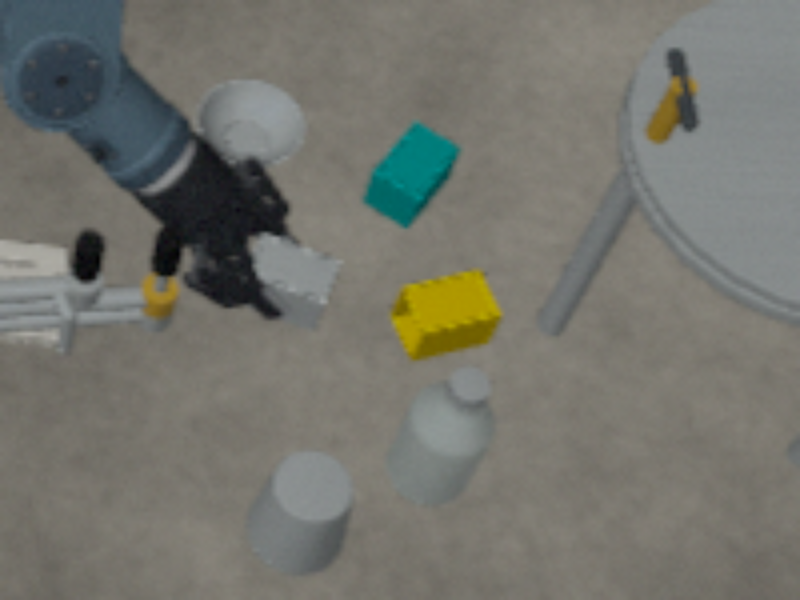

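Cup A is gripped squarely: its top face shows at (297,262) in the crop and the jaw reads 47.5 mm. I lift it towards the robot.

```bash
python3 to.py .483 .338 .092 175.15 -40; python3 to.py .42 .25 .19 175.15 -40
```

```text
shift mm [ 61.2   0.1 -51.8] tcp [0.483  0.3383 0.0118] q [-0.02  0.48  2.13  1.45  0.8  -0.85]
rot deg [ -6.97 -76.58  79.52]
shift mm [  68.7  -25.2 -195.4] tcp [0.483  0.3383 0.0118] q [-0.02  0.48  2.13  1.45  0.8  -0.85]
rot deg [ -6.97 -76.58  79.52]
```

```bash
python3 -m handwheel '{"delta_rot":[[0,0,0],[0,0,0],[0,0,0],[0,0,0],[0,0,0],[0,0,0],[0,0,0],[0,0,0]],"delta_pos":[[8,0,-7],[18,0,-15],[18,0,-15],[17,0,-15],[2,-6,-36],[2,-6,-36],[2,-6,-36],[2,-7,-36]],"jaw":[40,40,40,40,40,40,40,40]}' 60
python3 -m handwheel '{"delta_rot":[[0,-8.3,0],[0,-8.3,0],[0,-8.3,0],[0,-8.3,0],[0,-8.4,0],[0,-8.4,0],[0,0,-8],[0,0,-8]],"delta_pos":[[0,0,0],[0,0,0],[0,0,0],[0,0,0],[0,0,0],[0,0,0],[0,0,0],[0,0,0]],"jaw":[40,40,40,40,40,40,40,40]}' 60
python3 -m handwheel '{"delta_rot":[[0,0,-8],[0,0,-8],[0,0,-8],[0,0,-8],[0,0,-8],[0,0,-8],[0,0,-8],[0,0,-8]],"delta_pos":[[0,0,0],[0,0,0],[0,0,0],[0,0,0],[0,0,0],[0,0,0],[0,0,0],[0,0,0]],"jaw":[40,40,40,40,40,40,40,40]}' 60
python3 -m handwheel '{"delta_rot":[[0,0,-8],[0,0,-8],[0,0,-8],[0,0,0],[0,0,0],[0,0,0],[0,0,0],[0,0,0]],"delta_pos":[[0,0,0],[0,0,0],[0,0,0],[0,0,0],[0,0,0],[0,0,0],[0,0,0],[0,0,0]],"jaw":[40,40,40,40,40,40,40,40]}' 60
python3 to.py .5026 .0817 .12 -4.85 -40
python3 - <<'E'
from h import *
im,d=optics.snapshot("scene"); cv2.imwrite("pics/cA.png",cv2.resize(im[80:280,200:467],(800,600)))
E
```

```text
t: 35.2
tcp_pos: [0.419, 0.249, 0.1907]
tcp_rot: [-2.062, -1.389, -0.959]
force: [0.7, 0.6, -1.3]
gripper_width: 0.047
gripper_force: 62.2
t: 36.0
tcp_pos: [0.4196, 0.251, 0.1895]
tcp_rot: [-2.327, -2.11, 0.003]
force: [-1.3, -0.3, -1.5]
gripper_width: 0.0472
gripper_force: 62.4
t: 36.8
tcp_pos: [0.4197, 0.2497, 0.1898]
tcp_rot: [-0.858, -3.021, 0.001]
force: [-0.7, 0.4, -1.5]
gripper_width: 0.0476
gripper_force: 62.4
t: 37.6
tcp_pos: [0.4201, 0.2497, 0.1905]
tcp_rot: [-0.222, -3.134, 0.0]
force: [0.3, -0.5, -2.5]
gripper_width: 0.0474
gripper_force: 62.4
shift mm [-105.4 -154.6   70.5] tcp [0.4201 0.2497 0.1905] q [ 0.29  0.03  1.86  0.    1.25 -1.14]
rot deg [ -1.14 -39.99  -3.13]
```

View pics/cA.png

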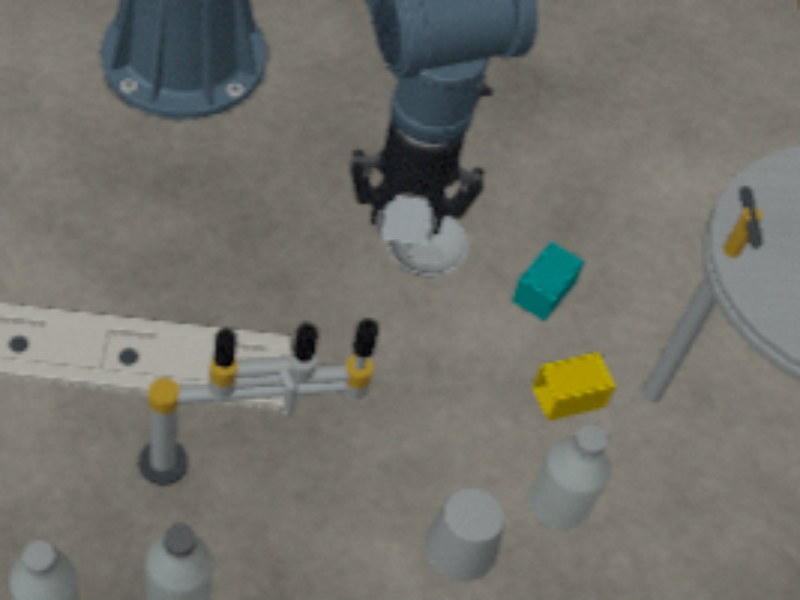

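```bash
python3 -m handwheel '{"delta_rot":[[0,0,-3.1],[0,-8,0],[0,-8,0],[0,-8,0],[0,-8,0],[0,-8,0],[0,0,0],[0,0,0]],"delta_pos":[[0,-20,0],[0,-25,0],[0,-25,0],[0,-25,0],[0,-25,0],[0,-25,0],[0,0,0],[0,0,0]],"jaw":[40,40,40,40,40,40,40,40]}' 60
python3 to.py .5026 .0817 .12 -4.85 -40; python3 to.py .5026 .0817 .034 -4.85 -40
```

```text
t: 38.45
tcp_pos: [0.4059, 0.1048, 0.1906]
tcp_rot: [0.108, 2.44, -0.039]
force: [1.1, -0.2, -1.4]
gripper_width: 0.047
gripper_force: 62.7
shift mm [-29.8 -14.6 117.3] tcp [0.4059 0.1048 0.1906] q [ 0.02 -0.65  2.51 -0.13  0.59 -1.38]
rot deg [-0.11  0.06 -0.2 ]
shift mm [ 25.5 -14.6 183.1] tcp [0.4059 0.1048 0.1906] q [ 0.02 -0.65  2.51 -0.13  0.59 -1.38]
rot deg [-0.11  0.06 -0.2 ]
```

```bash
python3 -m handwheel '{"delta_rot":[[0,0,0],[0,0,0],[0,0,0],[0,0,0],[0,0,0],[0,0,0],[0,0,0],[0,0,0]],"delta_pos":[[-4,-3,20],[-5,-3,20],[-5,-3,20],[-5,-3,20],[-5,-3,20],[-5,0,17],[0,0,0],[0,0,0]],"jaw":[40,40,40,40,40,40,40,40]}' 60
python3 -m handwheel '{"delta_rot":[[0,0,0],[0,0,0],[0,0,0],[0,0,0],[0,0,0],[0,0,0],[0,0,0],[0,0,0]],"delta_pos":[[10,0,12],[10,0,12],[10,0,12],[10,0,12],[0,0,0],[0,0,0],[0,0,0],[0,0,0]],"jaw":[40,40,40,40,40,40,40,40]}' 60
python3 to.py .5026 .0817 .034 -4.85 -40
python3 - <<'E'
from h import *
np.set_printoptions(suppress=True,precision=4)
for n in("top","scene"):
    im,d=optics.snapshot(n); np.savez(n+"g.npz",im=im,d=d); P=pts(n,d); x,y,z=P[...,0],P[...,1],P[...,2]
    k=(abs(x-.49)<.06)&(abs(y-.083)<.06)&(z>.07)&(z<.13)&(im.min(2)>120); print(n,k.sum(), P[k].min(0),P[k].max(0),np.median(P[k],0))
im=np.load("sceneg.npz")["im"]; cv2.imwrite("pics/pA.png",cv2.resize(im[120:240,200:360],(800,600)))
E
```

```text
t: 39.25
tcp_pos: [0.5033, 0.0824, 0.1195]
tcp_rot: [0.105, 2.443, -0.038]
force: [-0.4, 0.7, -2.5]
gripper_width: 0.0474
gripper_force: 62.5
t: 40.05
tcp_pos: [0.5032, 0.08, 0.06]
tcp_rot: [0.104, 2.442, -0.033]
force: [-0.4, 0.3, -1.9]
gripper_width: 0.0478
gripper_force: 62.7
shift mm [17.3  1.5 19.4] tcp [0.5032 0.08   0.06  ] q [-0.07  0.05  2.38 -0.46  0.01 -1.1 ]
rot deg [ 0.19 -0.   -0.09]
top 218 [0.4462 0.0322 0.07  ] [0.517  0.1219 0.1284] [0.4937 0.0788 0.1049]
scene 154 [0.4661 0.0539 0.0702] [0.5187 0.1183 0.1123] [0.4897 0.0836 0.1049]
```

View pics/pA.png

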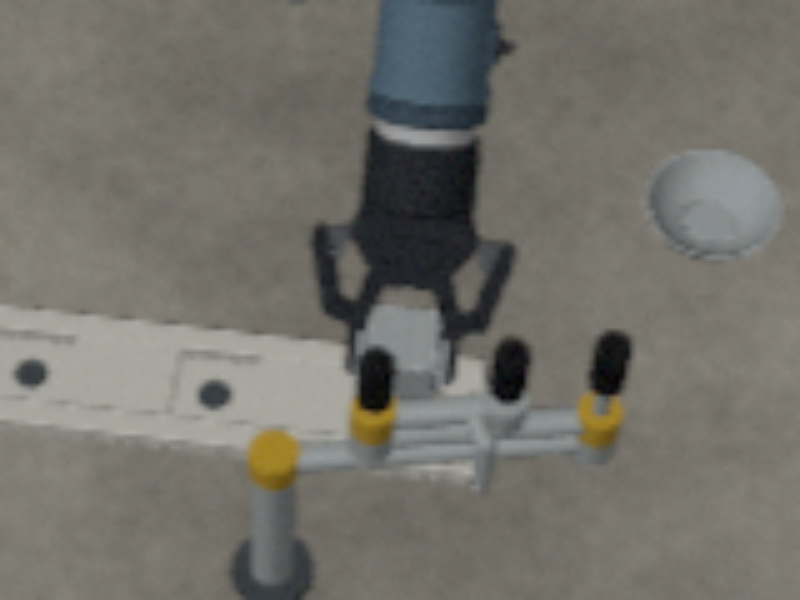

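The cup hangs over pocket 3 and looks right, but joint 5 is at 0.01 rad, its limit, so this lean can't go lower here. I'll fit the arm geometry from the readings so far and check the alternatives.

```bash
cat > kin.py <<'E'
from plan import *
from scipy.optimize import least_squares
D=[([1.081,.182,1.608,0,1.354,-.206],(.161,.552,.230)),([-.5996,-.0059,1.6472,-.0008,1.5001,-2.1656],(.483,-.1878,.3112)),
([-.18,-.12,2.2,1.0,1.1,-.28],(.4629,.2797,.2187)),([-.17,.27,2.23,1.24,.91,-.74],(.4642,.2835,.0694)),([-.04,.44,2.15,1.41,.82,-.84],(.4777,.3274,.021)),
([-.02,.48,2.13,1.45,.80,-.85],(.4830,.3383,.0118)),([.29,.03,1.86,0,1.25,-1.14],(.4201,.2497,.1905)),([.02,-.65,2.51,-.13,.59,-1.38],(.4059,.1048,.1906)),([-.07,.05,2.38,-.46,.01,-1.1],(.5032,.08,.06))]
E=Rn.from_euler
def fk(q,v):
    h,a,L2,L3,e,d1,d2,Lt=v
    R=E('Z',q[0]); p=R.apply([a,d1,h]); R=R*E('Y',q[1]); p=p+R.apply([0,0,L2]); R=R*E('Y',q[2]); p=p+R.apply([e,0,L3]); R=R*E('Z',q[3]); w=p
    p=p+R.apply([0,d2,0]); R=R*E('Y',q[4]); p=p+R.apply([0,0,Lt]); return p,R*E('Z',q[5]+np.pi/2),w
def res(v): return np.concatenate([fk(q,v)[0]-p for q,p in D])
s=least_squares(res,[.3,0,.4,.4,0,0,.1,.25]); V=s.x
def ik(p,R,q0):
    lo=np.array([-2.99,-.89,.3,-1.14,0.02,-3.12]);hi=np.array([2.99,2.07,2.58,4.28,2.63,3.12])
    f=lambda q:(lambda a:np.concatenate([(a[0]-p)*5,(R.inv()*a[1]).as_rotvec()]))(fk(q,V))
    r=least_squares(f,np.clip(q0,lo+.01,hi-.01),bounds=(lo,hi)); return r.x,np.abs(r.fun).max()
if __name__=="__main__":
    print(V,np.abs(s.fun).max())
    q0=[.2,.1,2.1,-.6,1.2,0]
    c=np.array([.4905,.0827,.040]); l=np.array([np.cos(np.radians(-94.85)),np.sin(np.radians(-94.85)),0])
    for z in(.1,.05,.0):
        p=c+.0121*l+[0,0,-.0089+z]
        for s0 in([.2,.1,2.1,-.6,1.2,0],[.2,.1,2.1,2.5,1,-3],[.2,.1,2.1,.6,1.2,0]):
            q,er=ik(p,tool(-94.85,-40),s0); print("side",z,q.round(2),er.round(4),"wrist",fk(q,V)[2])
    for nm,c,sgn in(("P1",(.4685,-.1766),1),("P2",(.4798,-.0468),1)):
        for z in(.1,0): 
            p=np.array([*c,.0311+z])+.0121*np.array([.9964,-.0845,0]); q,er=ik(p,tool(175.15,40),[-.4,.1,2.1,.5,.5,.8]); print(nm,z,q.round(2),er.round(4))
E
python3 kin.py
```

```text
[ 0.3186 -0.0033  0.4388  0.5181  0.0881  0.1164  0.002   0.3213] 0.0029412331580921935
side 0.1 [ 0.29  0.4   1.71 -0.65  1.38  0.63] 0.0 wrist [0.508  0.275  0.3783]
side 0.1 [-0.18 -0.07  2.47  2.74  0.02 -3.12] 0.7962 wrist [0.267  0.0685 0.3146]
side 0.1 [ 0.29  0.4   1.71 -0.65  1.38  0.63] 0.0 wrist [0.508  0.275  0.3783]
side 0.05 [ 0.29  0.49  1.72 -0.67  1.3   0.68] 0.0 wrist [0.5081 0.2751 0.3282]
side 0.05 [-0.18  0.06  2.43  2.78  0.02 -3.12] 0.7083 wrist [0.2829 0.0674 0.2916]
side 0.05 [ 0.29  0.49  1.72 -0.67  1.3   0.68] 0.0 wrist [0.5081 0.2751 0.3282]
side 0.0 [ 0.29  0.58  1.72 -0.68  1.24  0.74] 0.0 wrist [0.5082 0.2751 0.2782]
side 0.0 [-0.17  0.19  2.38  2.83  0.02 -3.12] 0.6238 wrist [0.3009 0.0665 0.2654]
side 0.0 [ 0.29  0.58  1.72 -0.68  1.24  0.74] 0.0 wrist [0.5082 0.2751 0.2782]
P1 0.1 [-0.91 -0.16  2.36  0.92  0.64  0.07] 0.0
P1 0 [-0.9   0.17  2.36  1.4   0.5  -0.5 ] 0.0
P2 0.1 [-0.53 -0.26  2.43  0.74  0.42  0.52] 0.0
P2 0 [-0.52  0.11  2.44  1.77  0.28 -0.55] 0.0
```

The fit is good to 3 mm. For pocket 3, a sideways lean with the gripper body to the left is reachable and clears the parked arm. Pockets 1 and 2 work with the outward lean. I back out and re-orient.

```bash
python3 -m handwheel '{"delta_rot":[[0,0,0],[0,0,0],[0,0,0],[0,0,0],[0,0,0],[0,0,0],[0,0,0],[0,0,0]],"delta_pos":[[-10,0,-12],[-10,0,-12],[-10,0,-12],[-10,0,-12],[5,3,-20],[5,3,-20],[5,3,-20],[5,3,-20]],"jaw":[40,40,40,40,40,40,40,40]}' 60
python3 -m handwheel '{"delta_rot":[[0,8,0],[0,8,0],[0,8,0],[0,8,0],[0,8,0],[0,0,8.2],[0,0,8.2],[0,0,8.2]],"delta_pos":[[0,0,0],[0,0,0],[0,0,0],[0,0,0],[0,0,0],[0,0,0],[0,0,0],[0,0,0]],"jaw":[40,40,40,40,40,40,40,40]}' 60
python3 -m handwheel '{"delta_rot":[[0,0,8.2],[0,0,8.2],[0,0,8.2],[0,0,8.2],[0,0,8.2],[0,0,8.2],[0,0,8.2],[0,0,8]],"delta_pos":[[0,0,0],[0,0,0],[0,0,0],[0,0,0],[0,0,0],[0,0,0],[0,0,0],[0,0,0]],"jaw":[40,40,40,40,40,40,40,40]}' 60
python3 -m handwheel '{"delta_rot":[[0,-8,0],[0,-8,0],[0,-8,0],[0,-8,0],[0,-8,0],[0,0,0],[0,0,0],[0,0,0]],"delta_pos":[[0,0,0],[0,0,0],[0,0,0],[0,0,0],[0,0,0],[0,0,0],[0,0,0],[0,0,0]],"jaw":[40,40,40,40,40,40,40,40]}' 60
python3 to.py .4895 .0706 .16 -94.85 -40;python3 to.py .4895 .0706 .06 -94.85 -40
```

```text
t: 40.95
tcp_pos: [0.4362, 0.0962, 0.1632]
tcp_rot: [0.106, 2.443, -0.039]
force: [-0.6, -0.4, -2.0]
gripper_width: 0.0475
gripper_force: 62.7
t: 41.75
tcp_pos: [0.4373, 0.0963, 0.1626]
tcp_rot: [-0.81, -3.034, -0.0]
force: [-0.1, 0.8, -1.9]
gripper_width: 0.0474
gripper_force: 62.7
t: 42.55
tcp_pos: [0.4372, 0.0963, 0.163]
tcp_rot: [-2.321, -2.116, 0.0]
force: [-0.3, -0.2, -2.0]
gripper_width: 0.0474
gripper_force: 62.7
t: 43.35
tcp_pos: [0.4374, 0.0959, 0.1634]
tcp_rot: [1.907, 1.747, -0.692]
force: [0.2, 0.3, -1.9]
gripper_width: 0.0473
gripper_force: 62.7
shift mm [-13.7  54.1  15.8] tcp [0.4374 0.0959 0.1634] q [ 0.36  0.29  1.79 -0.62  1.44  0.66]
rot deg [-0.13 -0.15 -0.12]
shift mm [50.4 54.1 92.6] tcp [0.4374 0.0959 0.1634] q [ 0.36  0.29  1.79 -0.62  1.44  0.66]
rot deg [-0.13 -0.15 -0.12]
```

```bash
python3 -m handwheel '{"delta_rot":[[0,0,0],[0,0,0],[0,0,0],[0,0,0],[0,0,0],[0,0,0],[0,0,0],[0,0,0]],"delta_pos":[[-5,18,5],[-5,18,5],[-4,18,6],[16,0,19],[16,0,19],[16,0,19],[16,0,20],[0,0,0]],"jaw":[40,40,40,40,40,40,40,40]}' 60
python3 -m handwheel '{"delta_rot":[[0,0,0],[0,0,0],[0,0,0],[0,0,0],[0,0,0],[0,0,0],[0,0,0],[0,0,0]],"delta_pos":[[0,0,0],[0,0,0],[0,0,0],[0,0,0],[0,0,0],[0,0,0],[0,0,0],[0,0,0]],"jaw":[40,40,40,40,40,40,40,40]}' 60
python3 to.py .4895 .0706 .033 -94.85 -40
python3 - <<'E'
from h import *
np.set_printoptions(suppress=True,precision=4)
for n in("top","scene"):
    im,d=optics.snapshot(n); np.savez(n+"g.npz",im=im,d=d); P=pts(n,d); x,y,z=P[...,0],P[...,1],P[...,2]
    k=(abs(x-.49)<.05)&(abs(y-.075)<.05)&(z>.09)&(z<.115)&(im.min(2)>100); print(n,k.sum(), cv2.minAreaRect(P[k][:,:2].astype(np.float32)),np.median(P[k],0))
a=cv2.resize(np.load("topg.npz")["im"][150:270,180:340],(800,600)); cv2.imwrite("pics/pA2.png",a)
E
```

```text
t: 44.15
tcp_pos: [0.4874, 0.0682, 0.0562]
tcp_rot: [1.906, 1.748, -0.703]
force: [-0.9, 0.1, -1.4]
gripper_width: 0.0474
gripper_force: 62.6
t: 44.95
tcp_pos: [0.4888, 0.0699, 0.0593]
tcp_rot: [1.904, 1.747, -0.695]
force: [0.1, -0.8, -2.1]
gripper_width: 0.0475
gripper_force: 62.6
shift mm [17.5  0.7 19.7] tcp [0.4888 0.0699 0.0593] q [ 0.29  0.52  1.73 -0.68  1.27  0.71]
rot deg [-0.16  0.03 -0.04]
top 226 ((0.4770769774913788, 0.08672399818897247), (0.05556128919124603, 0.08348707854747772), 65.765380859375) [0.4893 0.0818 0.104 ]
scene 143 ((0.4886428117752075, 0.08315446972846985), (0.04672655463218689, 0.054059144109487534), 84.42243194580078) [0.4877 0.0836 0.1044]
```

View pics/pA2.png

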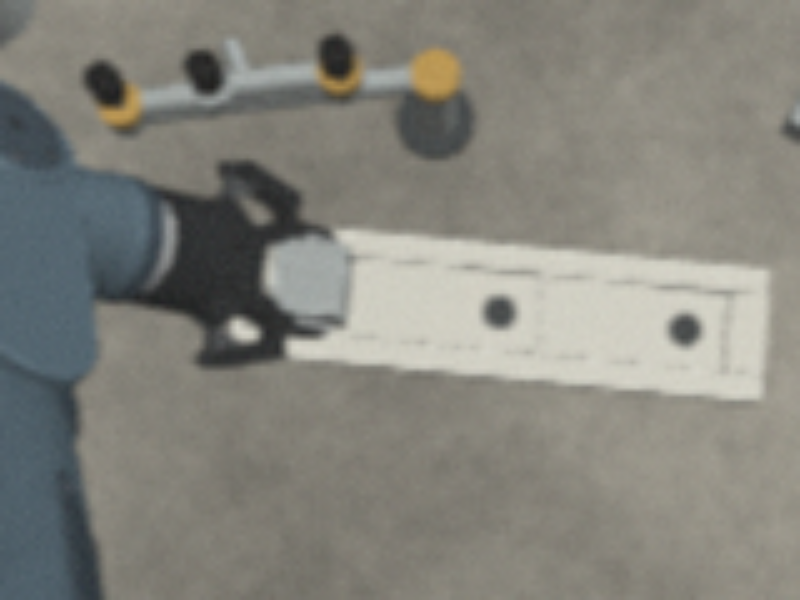

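The cup hangs upright over pocket 3 at (308,278) in the crop, with its base top measured at (0.489, 0.083). I lower it.

```bash
python3 -m handwheel '{"delta_rot":[[0,0,0],[0,0,0],[0,0,0],[0,0,0],[0,0,0],[0,0,0],[0,0,0],[0,0,0]],"delta_pos":[[4,1,5],[4,0.5,5],[4,0,4],[4,0,4],[0,0,0],[0,0,0],[0,0,0],[0,0,0]],"jaw":[40,40,40,40,40,40,40,40]}' 60
python3 -m handwheel '{"delta_rot":[[0,0,0],[0,0,0],[0,0,0],[0,0,0],[0,0,0],[0,0,0],[0,0,0],[0,0,0]],"delta_pos":[[1.5,0,2],[0,0,0],[1.5,0,2],[0,0,0],[0,0,0],[0,0,0],[0,0,0],[0,0,0]],"jaw":[40,40,40,40,40,40,40,40]}' 60
python3 to.py .4900 .0706 .0311 -94.85 -40
```

```text
t: 45.85
tcp_pos: [0.4905, 0.0705, 0.0355]
tcp_rot: [1.905, 1.746, -0.695]
force: [-0.9, 0.1, -1.7]
gripper_width: 0.0471
gripper_force: 62.6
t: 46.65
tcp_pos: [0.4905, 0.0703, 0.0313]
tcp_rot: [1.904, 1.745, -0.696]
force: [-3.0, 2.6, 5.7]
gripper_width: 0.0474
gripper_force: 63.3
shift mm [ 0.4 -0.5 -0. ] tcp [0.4905 0.0703 0.0313] q [ 0.29  0.58  1.72 -0.69  1.23  0.74]
rot deg [-0.14  0.09 -0.08]
```

```bash
python3 -m handwheel '{"delta_rot":[[0,0,0],[0,0,0],[0,0,0],[0,0,0],[0,0,0],[0,0,0],[0,0,0],[0,0,0]],"delta_pos":[[0,0,0],[0,0,0],[0,0,0],[0,0,0],[0,0,0],[0,0,-5],[0,0,-10],[0,0,-15]],"jaw":[60,60,60,60,60,60,60,60]}' 60
python3 -m handwheel '{"delta_rot":[[0,0,0],[0,0,0],[0,0,0],[0,0,0],[0,0,0],[0,0,0],[0,0,0],[0,0,0]],"delta_pos":[[0,0,-20],[0,0,-20],[0,0,-20],[0,0,-20],[0,0,-20],[0,0,0],[0,0,0],[0,0,0]],"jaw":[72,72,72,72,72,72,72,72]}' 60
python3 to.py .42 0 .30 -29 0
python3 - <<'E'
from h import *
np.set_printoptions(suppress=True,precision=4)
for n in("top","scene"):
    im,d=optics.snapshot(n); np.savez(n+"h.npz",im=im,d=d); P=pts(n,d); x,y,z=P[...,0],P[...,1],P[...,2]
    k=(abs(x-.49)<.05)&(abs(y-.083)<.05)&(z>.06)&(z<.09)&(im.min(2)>100); print(n,k.sum(), cv2.minAreaRect(P[k][:,:2].astype(np.float32)),np.median(P[k],0))
E
sed 's/{n}e.npz/{n}h.npz/' m1.py > m2.py; python3 m2.py | grep -E "box.*0\.04.* \(\(0\.(4[4-9]|5|6[0-5]).*, -0"
```

```text
t: 47.45
tcp_pos: [0.4917, 0.0897, 0.0536]
tcp_rot: [1.905, 1.746, -0.697]
force: [0.3, -0.1, 0.1]
gripper_width: 0.0599
gripper_force: 0.0
t: 48.25
tcp_pos: [0.4971, 0.153, 0.1292]
tcp_rot: [1.904, 1.747, -0.697]
force: [0.3, 0.1, 0.4]
gripper_width: 0.0721
gripper_force: 0.0
shift mm [-231.7  -64.   -28.2] tcp [0.4971 0.153  0.1292] q [ 0.42  0.5   1.58 -0.6   1.47  0.69]
rot deg [-23.17  35.37 -63.11]
top 206 ((0.49146217107772827, 0.08221573382616043), (0.04792344570159912, 0.04824008047580719), 85.18120574951172) [0.4909 0.0815 0.0761]
scene 133 ((0.4930216670036316, 0.08444291353225708), (0.047358520328998566, 0.04933156445622444), 88.88540649414062) [0.4906 0.091  0.077 ]
top box [543.1837 263.2288] 298 0.048129799804081844 ((0.6299431324005127, -0.28125840425491333), (0.04831564053893089, 0.07544054836034775), 60.39625930786133) [156.4765 159.0101 154.2584]
top box [593.9103 340.7151] 312 0.048859494640921895 ((0.4587063193321228, -0.3879655599594116), (0.04786773398518562, 0.07387308776378632), 31.92892074584961) [159.6699 162.3013 157.6538]
scene box [225.2352 286.5367] 279 0.04799319353423531 ((0.4590905010700226, -0.3870772123336792), (0.05404448136687279, 0.0712946355342865), 31.17279815673828) [135.4588 135.8029 131.5448]
scene box [190.1895 347.3873] 61 0.0474298377781414 ((0.6129838228225708, -0.4312090277671814), (0.014701386913657188, 0.05672407150268555), 67.70384979248047) [82.8525 83.0656 80.0656]
scene box [263.0403 356.5518] 321 0.04873467055726012 ((0.6305024027824402, -0.2799238860607147), (0.05342189222574234, 0.0738382339477539), 59.81544876098633) [134.0218 134.3271 130.0405]
```

Cup A stands flat in pocket 3, with its top at 76 mm. Cup C has been knocked about 28 mm to (0.459, -0.388), so I use that reading. Now to cup C.

```bash
python3 -m handwheel '{"delta_rot":[[0,0,0],[0,0,0],[0,0,0],[0,0,0],[0,0,0],[0,0,0],[0,0,0],[0,0,0]],"delta_pos":[[-29,-8,-4],[-29,-8,-4],[-29,-8,-4],[-29,-8,-4],[-29,-8,-4],[-29,-8,-4],[-29,-8,-4],[-28,-8,-4]],"jaw":[72,72,72,72,72,72,72,72]}' 60
python3 -m handwheel '{"delta_rot":[[0,8,0],[0,8,0],[0,8,0],[0,8,0],[0,8,0],[0,0,-7.2],[0,0,-7.2],[0,0,-7.2]],"delta_pos":[[0,0,0],[0,0,0],[0,0,0],[0,0,0],[0,0,0],[0,0,0],[0,0,0],[0,0,0]],"jaw":[72,72,72,72,72,72,72,72]}' 60
python3 -m handwheel '{"delta_rot":[[0,0,-7.5],[0,0,-7.5],[0,0,0],[0,0,0],[0,0,0],[0,0,0],[0,0,0],[0,0,0]],"delta_pos":[[0,0,0],[0,0,0],[0,0,0],[0,0,0],[0,0,0],[0,0,0],[0,0,0],[0,0,0]],"jaw":[72,72,72,72,72,72,72,72]}' 60
python3 to.py .4315 -.3433 .2 -58.2 -50
python3 - <<'E'
from kin import *
for z in(.2,.063): print(ik(np.array([.4315,-.3433,z]),tool(-58.2,-50),[-.9,.1,2,0,.8,-1.5]))
print(ik(np.array([.4637,-.3952,.012]),tool(-58.2,-50),[-.9,.1,2,0,.8,-1.5]))
E
```

```text
t: 49.15
tcp_pos: [0.4197, 0.0021, 0.3032]
tcp_rot: [1.905, 1.746, -0.697]
force: [1.1, -0.7, 0.2]
gripper_width: 0.0723
gripper_force: 0.0
t: 49.95
tcp_pos: [0.4201, 0.0023, 0.3023]
tcp_rot: [-1.873, -2.52, 0.003]
force: [-0.9, -0.1, 0.7]
gripper_width: 0.0719
gripper_force: 0.0
t: 50.75
tcp_pos: [0.4207, 0.0033, 0.303]
tcp_rot: [-1.533, -2.741, 0.002]
force: [-0.2, -1.1, 0.4]
gripper_width: 0.0721
gripper_force: 0.0
shift mm [-301.  -172.1  103.1] tcp [0.4207 0.0033 0.303 ] q [-0.28 -0.24  1.87 -0.    1.51 -0.83]
rot deg [ -0.18 -50.03  -0.17]
(array([-0.7828, -0.2005,  2.3085, -0.8026,  0.2484, -0.6325]), np.float64(1.1103618025032347e-11))
(array([-0.8509,  0.1109,  2.2808, -1.14  ,  0.0731, -0.3111]), np.float64(0.15174009349114037))
(array([-0.8862,  0.3431,  2.1118, -1.14  ,  0.0335, -0.3347]), np.float64(0.20077639156303845))
```

```bash
cat > scan.py <<'E'
from kin import *
def off(th,s=8,h=26,k=22):  # tcp - centre: (along mouth, along up) in mm
    return -s+k*np.cos(np.radians(th)), h-24-k*np.sin(np.radians(th))
def best(p,R):
    o=[]
    for q4 in(-.6,.8,2.4,3.8):
        for q6 in(-2,0,2):
            q,e=ik(p,R,[np.arctan2(p[1],p[0])-.2,.1,2.1,q4,.6,q6])
            if e<.01 and q[4]>.06 and not any((q-n).__abs__().max()<.05 for n in o): o.append(q)
    return o
def m_(az): return np.array([np.cos(np.radians(az)),np.sin(np.radians(az)),0])
def graspT(c,az,th,fl,back=0):
    a,u=off(th); z=np.cos(np.radians(th))*m_(az)-[0,0,np.sin(np.radians(th))]
    return np.array([*c,.024])+a/1e3*m_(az)+[0,0,u/1e3]-back*z, tool(az+180*fl,(-1 if not fl else 1)*(90-th))
def placeT(c,lean,th,fl,dz=0):
    a,u=off(th); return np.array([*c,.040+dz-a/1e3])-u/1e3*m_(lean), tool(lean+180*(1-fl),(th if not fl else -th))
if __name__=="__main__":
    P={"P1":(.4685,-.1766),"P2":(.4798,-.0468)}
    for nm,c,az in(("C",(.459,-.3876),-58.2),("B",(.6302,-.2805),-29.5)):
        for th in(20,30,40,50,60):
            for fl in(0,1):
                g=[best(*graspT(c,az,th,fl,b)) for b in(0,.08)]
                print(nm,th,fl,"GRASP",[[q[3:].round(2).tolist() for q in s] for s in g])
    for pn,c in P.items():
        for th in(20,30,40,50,60):
            for fl in(0,1):
                for lean in(-4.85,85.15,-94.85):
                    g=[best(*placeT(c,lean,th,fl,b)) for b in(0,.06)]
                    if g[0] and g[1]: print(pn,th,fl,lean,[[q[3:].round(2).tolist() for q in s] for s in g])
E
time python3 scan.py
```

```text
C 20 0 GRASP [[[3.41, 0.99, 1.5]], [[3.48, 1.04, 1.51]]]
C 20 1 GRASP [[[3.41, 0.99, -1.64]], [[3.48, 1.04, -1.64]]]
C 30 0 GRASP [[[3.45, 0.68, 1.44]], [[3.53, 0.67, 1.4]]]
C 30 1 GRASP [[[3.45, 0.68, -1.7]], [[3.53, 0.67, -1.74]]]
C 40 0 GRASP [[[3.57, 0.38, 1.3]], [[3.78, 0.31, 1.12]]]
C 40 1 GRASP [[[3.57, 0.38, -1.84]], [[3.78, 0.31, -2.03]]]
C 50 0 GRASP [[[4.28, 0.13, 0.58]], [[-1.05, 0.15, -0.37]]]
C 50 1 GRASP [[[4.28, 0.13, -2.57]], [[-1.05, 0.15, 2.77]]]
C 60 0 GRASP [[[-0.35, 0.23, -1.1]], [[-0.24, 0.37, -1.2]]]
C 60 1 GRASP [[[-0.35, 0.23, 2.05]], [[-0.24, 0.37, 1.95]]]
B 20 0 GRASP [[[2.99, 0.87, 1.63]], [[2.96, 0.94, 1.62]]]
B 20 1 GRASP [[[2.99, 0.87, -1.52]], [[2.96, 0.94, -1.52]]]
B 30 0 GRASP [[[2.96, 0.58, 1.67]], [[2.92, 0.58, 1.69]]]
B 30 1 GRASP [[[2.96, 0.58, -1.47]], [[2.92, 0.58, -1.46]]]
B 40 0 GRASP [[[2.84, 0.28, 1.79]], [[2.72, 0.24, 1.9]]]
B 40 1 GRASP [[[2.84, 0.28, -1.35]], [[2.72, 0.24, -1.25]]]
B 50 0 GRASP [[[1.38, 0.07, -3.03], [1.51, 0.07, 3.12]], [[0.66, 0.13, -2.32]]]
B 50 1 GRASP [[[1.38, 0.07, 0.11]], [[0.66, 0.13, 0.83]]]
B 60 0 GRASP [[[0.1
[... 2817 characters left out ...]
-94.85 [[[-0.81, 1.07, 0.65]], [[-0.77, 1.16, 0.56]]]
P2 50 0 -4.85 [[[2.33, 0.53, -1.17]], [[1.87, 0.4, -0.66]]]
P2 50 0 85.15 [[[0.65, 1.42, -1.01]], [[0.64, 1.5, -0.95]]]
P2 50 0 -94.85 [[[-0.94, 1.19, -2.35]], [[-0.9, 1.26, -2.44]]]
P2 50 1 -4.85 [[[2.33, 0.53, 1.97]], [[1.87, 0.4, 2.48]]]
P2 50 1 85.15 [[[0.65, 1.42, 2.13]], [[0.64, 1.5, 2.19]]]
P2 50 1 -94.85 [[[-0.94, 1.19, 0.79]], [[-0.9, 1.26, 0.7]]]
P2 60 0 85.15 [[[0.71, 1.54, -1.08]], [[0.71, 1.62, -1.01]]]
P2 60 0 -94.85 [[[-1.04, 1.33, -2.25]], [[-1.02, 1.38, -2.33]]]
P2 60 1 85.15 [[[0.71, 1.54, 2.06]], [[0.71, 1.62, 2.13]]]
P2 60 1 -94.85 [[[-1.04, 1.33, 0.9]], [[-1.02, 1.38, 0.81]]]
real	0m28.317s
user	0m28.495s
sys	0m0.036s
```

The scan settles it. For cups C and B I grip at 60° below level. I place with the body leaning to the right (lean azimuth 85°), middle pocket first and then the right one, so nothing is in the way.

```bash
python3 to.py .44 -.356 .2 -58.2 -30
```

```text
shift mm [-316.3 -171.5  103.1] tcp [0.4207 0.0033 0.303 ] q [-0.28 -0.24  1.87 -0.    1.51 -0.83]
rot deg [ -0.15 -30.03  -0.19]
```

```bash
python3 -m handwheel '{"delta_rot":[[0,0,0],[0,0,0],[0,0,0],[0,0,0],[0,0,0],[0,0,0],[0,0,0],[0,0,0]],"delta_pos":[[-22.6,-12.2,7.4],[-22.6,-12.2,7.4],[-22.6,-12.2,7.4],[-22.6,-12.2,7.4],[-22.6,-12.2,7.4],[-22.6,-12.2,7.4],[-22.6,-12.2,7.4],[-22.6,-12.2,7.4]],"jaw":[72,72,72,72,72,72,72,72]}' 60
python3 -m handwheel '{"delta_rot":[[0,0,0],[0,0,0],[0,0,0],[0,0,0],[0,0,0],[0,0,0],[0,0,0],[0,0,0]],"delta_pos":[[-22.6,-12.2,7.4],[-22.6,-12.2,7.4],[-22.6,-12.2,7.4],[-22.6,-12.2,7.4],[-22.6,-12.2,7.4],[-22.6,-12.2,7.4],[0,0,0],[0,0,0]],"jaw":[72,72,72,72,72,72,72,72]}' 60
python3 -m handwheel '{"delta_rot":[[0,-7.5,0],[0,-7.5,0],[0,-7.5,0],[0,-7.5,0],[0,0,0],[0,0,0],[0,0,0],[0,0,0]],"delta_pos":[[0,0,0],[0,0,0],[0,0,0],[0,0,0],[0,0,0],[0,0,0],[0,0,0],[0,0,0]],"jaw":[72,72,72,72,72,72,72,72]}' 60
python3 to.py .4395 -.3562 .078 -58.2 -30
python3 to.py .4606 -.3902 .0089 -58.2 -30
```

```text
t: 51.55
tcp_pos: [0.4322, -0.203, 0.2436]
tcp_rot: [-1.533, -2.741, 0.002]
force: [-0.3, 0.2, 0.2]
gripper_width: 0.0721
gripper_force: 0.0
t: 52.35
tcp_pos: [0.4406, -0.3556, 0.199]
tcp_rot: [-1.533, -2.739, 0.001]
force: [0.6, 0.1, 0.5]
gripper_width: 0.0722
gripper_force: 0.0
t: 53.15
tcp_pos: [0.4419, -0.3572, 0.201]
tcp_rot: [1.299, 2.325, -0.35]
force: [-0.5, 0.7, 0.7]
gripper_width: 0.0719
gripper_force: 0.0
shift mm [ 63.3  -1.4 105.5] tcp [ 0.4419 -0.3572  0.201 ] q [-0.84 -0.09  2.05 -0.15  0.67 -1.3 ]
rot deg [-0.17  0.02 -0.16]
shift mm [ 63.3  -1.1 185.3] tcp [ 0.4419 -0.3572  0.201 ] q [-0.84 -0.09  2.05 -0.15  0.67 -1.3 ]
rot deg [-0.17  0.02 -0.16]
```

```bash
python3 -m handwheel '{"delta_rot":[[0,0,0],[0,0,0],[0,0,0],[0,0,0],[0,0,0],[0,0,0],[0,0,0],[0,0,0]],"delta_pos":[[13,0,21],[13,0,21],[13,-1,21],[12,0,21],[12,0,21],[0,0,20],[0,0,20],[0,0,0]],"jaw":[72,72,72,72,72,72,72,72]}' 60
python3 -m handwheel '{"delta_rot":[[0,0,0],[0,0,0],[0,0,0],[0,0,0],[0,0,0],[0,0,0],[0,0,0],[0,0,0]],"delta_pos":[[0,0,10],[0,0,10],[0,0,0],[0,0,0],[0,0,0],[0,0,0],[0,0,0],[0,0,0]],"jaw":[72,72,72,72,72,72,72,72]}' 60
python3 to.py .4606 -.3902 .0089 -58.2 -30
```

```text
t: 53.95
tcp_pos: [0.4488, -0.3724, 0.0402]
tcp_rot: [1.302, 2.329, -0.349]
force: [-0.0, 0.0, 0.2]
gripper_width: 0.0721
gripper_force: 0.0
t: 54.75
tcp_pos: [0.4545, -0.3801, 0.0254]
tcp_rot: [1.299, 2.326, -0.35]
force: [-0.4, -1.1, 0.1]
gripper_width: 0.0723
gripper_force: 0.0
shift mm [-2.  -0.  20.2] tcp [ 0.4545 -0.3801  0.0254] q [-0.85  0.31  2.07 -0.33  0.26 -1.1 ]
rot deg [-0.17 -0.   -0.12]
```

```bash
python3 -m handwheel '{"delta_rot":[[0,0,0],[0,0,0],[0,0,0],[0,0,0],[0,0,0],[0,0,0],[0,0,0],[0,0,0]],"delta_pos":[[-1,0,10],[-1,0,10],[0,0,0],[0,0,0],[0,0,0],[0,0,0],[0,0,0],[0,0,0]],"jaw":[72,72,72,72,40,40,40,40]}' 60
python3 -m handwheel '{"delta_rot":[[0,0,0],[0,0,0],[0,0,0],[0,0,0],[0,0,0],[0,0,0],[0,0,0],[0,0,0]],"delta_pos":[[0,0,0],[0,0,0],[0,0,0],[0,0,0],[0,0,0],[0,0,0],[0,0,0],[0,0,0]],"jaw":[40,40,40,40,40,40,40,40]}' 60
python3 to.py .4606 -.3902 .0089 -58.2 -30
python3 to.py .46 -.39 .21 -58.2 -30
python3 - <<'E'
from kin import *
a=np.array([.0301]) if 0 else None
q0=[-.8,.1,2,-.2,.7,-1.3]
for p,az,b in(((.43,-.30,.22),-58.2,0),((.43,-.30,.22),265.15,0),((.43,-.25,.22),265.15,60),((.4811,-.0318,.15),265.15,60),((.4811,-.0318,.037),265.15,60)):
    q0,e=ik(np.array(p),tool(az,b),q0); print(p,az,b,q0.round(2),e.round(4),fk(q0,V)[2])
E
```

```text
t: 55.55
tcp_pos: [0.4604, -0.39, 0.0089]
tcp_rot: [1.299, 2.326, -0.35]
force: [-0.9, 1.6, 2.3]
gripper_width: 0.0475
gripper_force: 61.3
t: 56.35
tcp_pos: [0.4604, -0.39, 0.0089]
tcp_rot: [1.299, 2.326, -0.35]
force: [-3.5, 3.1, 6.3]
gripper_width: 0.0472
gripper_force: 61.8
shift mm [-0.2  0.   0.1] tcp [ 0.4604 -0.39    0.0089] q [-0.85  0.36  2.04 -0.36  0.24 -1.08]
rot deg [-0.18 -0.03 -0.12]
shift mm [-100.2   -0.7 -174.3] tcp [ 0.4604 -0.39    0.0089] q [-0.85  0.36  2.04 -0.36  0.24 -1.08]
rot deg [-0.18 -0.03 -0.12]
(0.43, -0.3, 0.22) -58.2 0 [-0.84  0.08  1.74 -0.    1.32 -1.39] 0.0 [ 0.4285 -0.3014  0.5413]
(0.43, -0.3, 0.22) 265.15 0 [-0.84  0.08  1.74  0.    1.32 -0.75] 0.0 [ 0.4285 -0.3014  0.5413]
(0.43, -0.25, 0.22) 265.15 60 [-1.09  0.56  1.47  0.54  2.02 -1.01] 0.0 [ 0.4047 -0.5276  0.3797]
(0.4811, -0.0318, 0.15) 265.15 60 [-0.81  0.47  1.79  0.71  1.69 -0.95] 0.0 [ 0.4559 -0.3095  0.3096]
(0.4811, -0.0318, 0.037) 265.15 60 [-0.81  0.7   1.76  0.71  1.55 -1.08] 0.0 [ 0.4557 -0.3093  0.1968]
```

```bash
python3 -m handwheel '{"delta_rot":[[0,0,0],[0,0,0],[0,0,0],[0,0,0],[0,0,0],[0,0,0],[0,0,0],[0,0,0]],"delta_pos":[[-7,0,-12],[-13,0,-23],[-14,0,-23],[-14,0,-23],[-14,0,-23],[-14,0,-23],[-14,0,-23],[-10,0,-20]],"jaw":[40,40,40,40,40,40,40,40]}' 60
python3 -m handwheel '{"delta_rot":[[0,7.5,0],[0,7.5,0],[0,7.5,0],[0,7.5,0],[0,0,7.3],[0,0,7.3],[0,0,7.3],[0,0,7.3]],"delta_pos":[[0,0,0],[0,0,0],[0,0,0],[0,0,0],[0,0,0],[0,0,0],[0,0,0],[0,0,0]],"jaw":[40,40,40,40,40,40,40,40]}' 60
python3 -m handwheel '{"delta_rot":[[0,0,7.4],[0,0,0],[0,0,0],[0,0,0],[0,0,0],[0,0,0],[0,0,0],[0,0,0]],"delta_pos":[[0,0,0],[30,0,0],[30,0,0],[30,0,0],[30,0,0],[30,0,0],[30,0,0],[0,0,0]],"jaw":[40,40,40,40,40,40,40,40]}' 60
python3 -m handwheel '{"delta_rot":[[0,7.5,0],[0,7.5,0],[0,7.5,0],[0,7.5,0],[0,7.5,0],[0,7.5,0],[0,7.5,0],[0,7.5,0]],"delta_pos":[[0,0,0],[0,0,0],[0,0,0],[0,0,0],[0,0,0],[0,0,0],[0,0,0],[0,0,0]],"jaw":[40,40,40,40,40,40,40,40]}' 60
python3 to.py .4811 -.0318 .15 265.15 60; python3 to.py .4811 -.0318 .065 265.15 60
```

```text
t: 57.15
tcp_pos: [0.4617, -0.3915, 0.2072]
tcp_rot: [1.299, 2.325, -0.35]
force: [0.9, -0.1, -2.6]
gripper_width: 0.0474
gripper_force: 61.6
t: 57.95
tcp_pos: [0.4614, -0.3913, 0.2049]
tcp_rot: [-2.179, -2.26, 0.002]
force: [0.3, -0.2, -2.4]
gripper_width: 0.0472
gripper_force: 61.5
t: 58.75
tcp_pos: [0.4771, -0.2086, 0.2051]
tcp_rot: [-2.31, -2.124, 0.001]
force: [0.1, -0.8, -2.0]
gripper_width: 0.0474
gripper_force: 61.6
t: 59.55
tcp_pos: [0.4773, -0.2139, 0.2055]
tcp_rot: [-1.664, -1.521, -0.963]
force: [0.5, 0.7, -2.9]
gripper_width: 0.0474
gripper_force: 61.7
shift mm [ 42.4 -12.4 185.2] tcp [ 0.4773 -0.2139  0.2055] q [-1.    0.58  1.47  0.61  1.96 -0.95]
rot deg [ 0.21 -0.14 -0.14]
shift mm [-31.4 -12.3 227.5] tcp [ 0.4773 -0.2139  0.2055] q [-1.    0.58  1.47  0.61  1.96 -0.95]
rot deg [ 0.21 -0.14 -0.14]
```

```bash
python3 -m handwheel '{"delta_rot":[[0,0,0],[0,0,0],[0,0,0],[0,0,0],[0,0,0],[0,0,0],[0,0,0],[0,0,0]],"delta_pos":[[5.3,-1.5,23],[5.3,-1.5,23],[5.3,-1.5,23],[5.3,-1.5,23],[5.3,-1.5,23],[5.3,-1.5,23],[5.3,-1.5,23],[5.3,-1.9,24]],"jaw":[40,40,40,40,40,40,40,40]}' 60
python3 -m handwheel '{"delta_rot":[[0,0,0],[0,0,0],[0,0,0],[0,0,0],[0,0,0],[0,0,0],[0,0,0],[0,0,0]],"delta_pos":[[-14,0,8],[-15,0,9],[-15,0,9],[-15,0,8],[-15,0,8],[0,0,0],[0,0,0],[0,0,0]],"jaw":[40,40,40,40,40,40,40,40]}' 60
python3 to.py .4811 -.0318 .040 265.15 60
cat > cupat.py <<'E'
from h import *
import sys
np.set_printoptions(suppress=True,precision=4)
cx,cy,zl,zh=map(float,sys.argv[1:5])
for n in("top","scene"):
    im,d=optics.snapshot(n); np.savez(n+"i.npz",im=im,d=d); P=pts(n,d); x,y,z=P[...,0],P[...,1],P[...,2]
    k=(abs(x-cx)<.045)&(abs(y-cy)<.045)&(z>zl)&(z<zh)&(im.min(2)>100); print(n,k.sum(), cv2.minAreaRect(P[k][:,:2].astype(np.float32)),np.median(P[k],0))
E
python3 cupat.py .48 -.047 .09 .12
```

```text
t: 60.35
tcp_pos: [0.4809, -0.0305, 0.1491]
tcp_rot: [-1.667, -1.525, -0.958]
force: [0.2, 0.4, -2.2]
gripper_width: 0.0473
gripper_force: 61.9
t: 61.15
tcp_pos: [0.4809, -0.0316, 0.0654]
tcp_rot: [-1.665, -1.525, -0.959]
force: [-0.8, 0.2, -2.0]
gripper_width: 0.0476
gripper_force: 61.7
shift mm [-22.1   0.3  12.6] tcp [ 0.4809 -0.0316  0.0654] q [-0.81  0.63  1.78  0.71  1.58 -1.05]
rot deg [ 0.12  0.08 -0.11]
top 62 ((0.5026496648788452, -0.06463170796632767), (0.07350461930036545, 0.04572943225502968), 70.60075378417969) [ 0.4986 -0.0577  0.1047]
scene 200 ((0.48132291436195374, -0.05494999140501022), (0.0653977319598198, 0.05843965336680412), 81.16826629638672) [ 0.4836 -0.0457  0.103 ]
```

```bash
python3 -m handwheel '{"delta_rot":[[0,0,0],[0,0,0],[0,0,0],[0,0,0],[0,0,0],[0,0,0],[0,0,0],[0,0,0]],"delta_pos":[[-6,0,3],[-5.5,0,3],[-5.5,0,3],[-5,0,3],[0,0,0],[0,0,0],[0,0,0],[0,0,0]],"jaw":[40,40,40,40,40,40,40,40]}' 60
python3 -m handwheel '{"delta_rot":[[0,0,0],[0,0,0],[0,0,0],[0,0,0],[0,0,0],[0,0,0],[0,0,0],[0,0,0]],"delta_pos":[[-1.7,0,1],[0,0,0],[-1.7,0,1],[0,0,0],[0,0,0],[0,0,0],[0,0,0],[0,0,0]],"jaw":[40,40,40,40,40,40,40,40]}' 60
python3 to.py .4811 -.0318 .037 265.15 60
python3 - <<'E'
from h import *
im,d=optics.snapshot("scene"); cv2.imwrite("pics/pC.png",cv2.resize(im[120:240,160:320],(800,600)))
E
```

```text
t: 62.05
tcp_pos: [0.4805, -0.0317, 0.04]
tcp_rot: [-1.664, -1.524, -0.959]
force: [-0.6, 0.1, -1.8]
gripper_width: 0.0474
gripper_force: 61.7
t: 62.85
tcp_pos: [0.4806, -0.0318, 0.038]
tcp_rot: [-1.661, -1.523, -0.962]
force: [-3.2, -3.9, 13.4]
gripper_width: 0.0478
gripper_force: 62.9
shift mm [-0.9  0.5  0.6] tcp [ 0.4806 -0.0318  0.038 ] q [-0.81  0.69  1.77  0.71  1.54 -1.08]
rot deg [ 0.08 -0.14 -0.07]
```

View pics/pC.png

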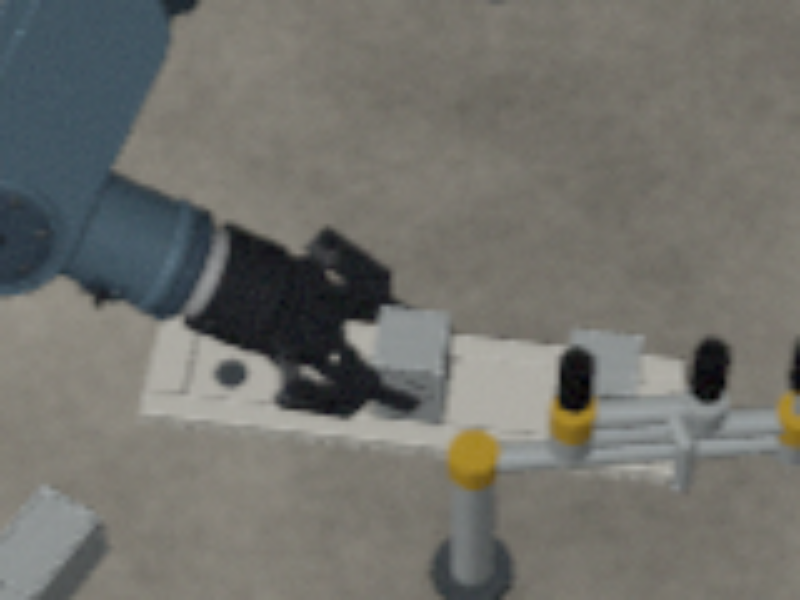

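Cup C stands in the middle pocket at (412,365) in the crop, touching the floor. I release and retreat.

```bash
python3 -m handwheel '{"delta_rot":[[0,0,0],[0,0,0],[0,0,0],[0,0,0],[0,0,0],[0,0,0],[0,0,0],[0,0,0]],"delta_pos":[[0,0,0],[0,0,0],[0,0,0],[0,0,0],[0,0,0],[0,0,-5],[0,0,-10],[0,0,-15]],"jaw":[60,60,60,60,60,60,60,60]}' 60
python3 -m handwheel '{"delta_rot":[[0,0,0],[0,0,0],[0,0,0],[0,0,0],[0,0,0],[0,0,0],[0,0,0],[0,0,0]],"delta_pos":[[0,0,-20],[0,0,-20],[10,0,-20],[20,0,-20],[25,0,-15],[25,0,-15],[25,0,-15],[25,0,-15]],"jaw":[72,72,72,72,72,72,72,72]}' 60
python3 cupat.py .48 -.047 .06 .09
sed 's/{n}e.npz/{n}i.npz/' m1.py > m2.py; python3 m2.py | grep -E "box.*0\.04.* \(\(0\.(5[5-9]|6[0-5]).*, -0.[23]"
python3 to.py .53 -.22 .25 330.5 -30
```

```text
t: 63.7
tcp_pos: [0.4778, -0.0578, 0.0513]
tcp_rot: [-1.663, -1.523, -0.958]
force: [0.7, -0.6, 0.1]
gripper_width: 0.06
gripper_force: 0.0
t: 64.5
tcp_pos: [0.4733, -0.1146, 0.2355]
tcp_rot: [-1.666, -1.524, -0.959]
force: [-0.1, 0.3, 0.8]
gripper_width: 0.0723
gripper_force: 0.0
top 207 ((0.4793149530887604, -0.04725516587495804), (0.04774855822324753, 0.048214323818683624), 84.25000762939453) [ 0.4787 -0.0473  0.0769]
scene 207 ((0.4799380302429199, -0.045855239033699036), (0.04816649854183197, 0.05611073970794678), 85.8913803100586) [ 0.4852 -0.0461  0.0759]
top box [543.099  263.2552] 300 0.04859286250584149 ((0.6299142241477966, -0.2808184325695038), (0.048077184706926346, 0.0763353630900383), 61.58240509033203) [162.9267 165.3633 160.37  ]
scene box [262.7351 356.4312] 319 0.04786545820463797 ((0.6303960084915161, -0.2799140512943268), (0.05268697068095207, 0.07442371547222137), 61.67695236206055) [137.5862 137.8245 133.5298]
shift mm [-39.5  64.4 -91.5] tcp [ 0.4746 -0.1158  0.2376] q [-0.91  0.4   1.66  0.67  1.9  -0.89]
rot deg [ 18.65 -78.72 -69.5 ]
```

Cup C stands at the centre of pocket 2. Now the last cup, B, at (0.630, -0.280).

```bash
python3 -m handwheel '{"delta_rot":[[0,-7.5,0],[0,-7.5,0],[0,-7.5,0],[0,-7.5,0],[0,-7.5,0],[0,-7.5,0],[0,-7.5,0],[0,-7.5,0]],"delta_pos":[[0,0,0],[0,0,0],[0,0,0],[0,0,0],[0,0,0],[0,0,0],[0,0,0],[0,0,0]],"jaw":[72,72,72,72,72,72,72,72]}' 60
python3 -m handwheel '{"delta_rot":[[0,0,-8.2],[0,0,-8.2],[0,0,-8.2],[0,0,-8.2],[0,0,-8.2],[0,0,-8.2],[0,0,-8.2],[0,0,-8.2]],"delta_pos":[[0,0,0],[0,0,0],[0,0,0],[0,0,0],[0,0,0],[0,0,0],[0,0,0],[0,0,0]],"jaw":[72,72,72,72,72,72,72,72]}' 60
python3 -m handwheel '{"delta_rot":[[0,-7.5,0],[0,-7.5,0],[0,-7.5,0],[0,-7.5,0],[0,0,0],[0,0,0],[0,0,0],[0,0,0]],"delta_pos":[[0,0,0],[0,0,0],[0,0,0],[0,0,0],[0,0,0],[0,0,0],[0,0,0],[0,0,0]],"jaw":[72,72,72,72,72,72,72,72]}' 60
python3 to.py .598 -.2624 .14 330.8 -30;python3 to.py .6328 -.2819 .0089 330.8 -30
```

```text
t: 65.4
tcp_pos: [0.4737, -0.1146, 0.2348]
tcp_rot: [2.314, 2.118, -0.007]
force: [-0.7, -0.4, -1.0]
gripper_width: 0.072
gripper_force: 0.0
t: 66.2
tcp_pos: [0.4732, -0.1141, 0.2335]
tcp_rot: [-0.789, -3.039, 0.002]
force: [-0.4, 0.1, 0.1]
gripper_width: 0.072
gripper_force: 0.0
t: 67.0
tcp_pos: [0.4748, -0.1145, 0.2349]
tcp_rot: [0.668, 2.545, -0.18]
force: [0.1, 1.0, 0.7]
gripper_width: 0.0721
gripper_force: 0.0
shift mm [-108.6  -68.2  172.1] tcp [ 0.4748 -0.1145  0.2349] q [-0.46 -0.37  2.2  -0.04  0.8  -1.5 ]
rot deg [-0.18 -0.06 -0.17]
shift mm [-77.7 -67.9 305.6] tcp [ 0.4748 -0.1145  0.2349] q [-0.46 -0.37  2.2  -0.04  0.8  -1.5 ]
rot deg [-0.18 -0.06 -0.17]
```

```bash
python3 -m handwheel '{"delta_rot":[[0,0,0],[0,0,0],[0,0,0],[0,0,0],[0,0,0],[0,0,0],[0,0,0],[0,0,0]],"delta_pos":[[-13.6,-8.5,21.5],[-13.6,-8.5,21.5],[-13.6,-8.5,21.5],[-13.6,-8.5,21.5],[-13.6,-8.5,21.5],[-13.6,-8.5,21.5],[-13.6,-8.5,21.5],[-13.4,-8.5,21.5]],"jaw":[72,72,72,72,72,72,72,72]}' 60
python3 -m handwheel '{"delta_rot":[[0,0,0],[0,0,0],[0,0,0],[0,0,0],[0,0,0],[0,0,0],[0,0,0],[0,0,0]],"delta_pos":[[10,0,18],[10,0,18],[11,0,18],[0,0,20],[0,0,20],[0,0,15],[0,0,0],[0,0,0]],"jaw":[72,72,72,72,72,72,72,72]}' 60
python3 to.py .6328 -.2819 .0089 330.8 -30
```

```text
t: 67.8
tcp_pos: [0.5982, -0.2627, 0.1378]
tcp_rot: [0.668, 2.546, -0.18]
force: [-0.2, -0.2, 0.2]
gripper_width: 0.0717
gripper_force: 0.0
t: 68.6
tcp_pos: [0.621, -0.2749, 0.0282]
tcp_rot: [0.667, 2.546, -0.179]
force: [0.1, -0.1, 0.7]
gripper_width: 0.0718
gripper_force: 0.0
shift mm [-2.3 -0.3 23.5] tcp [ 0.621  -0.2749  0.0282] q [-0.61  0.43  1.87  0.16  0.32 -1.81]
rot deg [-0.15 -0.15 -0.14]
```

```bash
python3 -m handwheel '{"delta_rot":[[0,0,0],[0,0,0],[0,0,0],[0,0,0],[0,0,0],[0,0,0],[0,0,0],[0,0,0]],"delta_pos":[[-1,0,12],[-1,0,11.5],[0,0,0],[0,0,0],[0,0,0],[0,0,0],[0,0,0],[0,0,0]],"jaw":[72,72,72,72,40,40,40,40]}' 60
python3 -m handwheel '{"delta_rot":[[0,0,0],[0,0,0],[0,0,0],[0,0,0],[0,0,0],[0,0,0],[0,0,0],[0,0,0]],"delta_pos":[[0,0,0],[0,0,0],[0,0,0],[0,0,0],[0,0,0],[0,0,0],[0,0,0],[0,0,0]],"jaw":[40,40,40,40,40,40,40,40]}' 60
python3 to.py .6328 -.2819 .0089 330.8 -30
python3 to.py .55 -.25 .21 330.8 -30
python3 - <<'E'
from kin import *
q0=[-.5,-.1,2.1,0,.8,-1.5]
for p,az,b in(((.46,-.24,.22),330.8,0),((.46,-.24,.22),265.15,0),((.46,-.24,.22),265.15,60),((.4698,-.1616,.15),265.15,60),((.4698,-.1616,.037),265.15,60)):
    q0,e=ik(np.array(p),tool(az,b),q0); print(p,az,b,q0.round(2),e.round(4),fk(q0,V)[2])
E
```

```text
t: 69.4
tcp_pos: [0.6327, -0.2814, 0.0102]
tcp_rot: [0.667, 2.544, -0.18]
force: [-4.2, 2.1, 6.4]
gripper_width: 0.0473
gripper_force: 62.5
t: 70.2
tcp_pos: [0.6327, -0.2814, 0.0102]
tcp_rot: [0.667, 2.544, -0.18]
force: [-3.9, 1.0, 5.7]
gripper_width: 0.0472
gripper_force: 62.5
shift mm [ 0.3 -0.4  1.3] tcp [ 0.6327 -0.2814  0.0102] q [-0.61  0.49  1.84  0.16  0.3  -1.82]
rot deg [-0.16 -0.02 -0.13]
shift mm [ -24.1  -13.5 -216.8] tcp [ 0.6327 -0.2814  0.0102] q [-0.61  0.49  1.84  0.16  0.3  -1.82]
rot deg [-0.16 -0.02 -0.13]
(0.46, -0.24, 0.22) 330.8 0 [-0.71  0.07  1.76  0.    1.32 -1.77] 0.0 [ 0.4587 -0.2415  0.5413]
(0.46, -0.24, 0.22) 265.15 0 [-0.71  0.07  1.76  0.    1.32 -0.63] 0.0 [ 0.4587 -0.2415  0.5413]
(0.46, -0.24, 0.22) 265.15 60 [-1.05  0.58  1.44  0.58  2.   -0.97] 0.0 [ 0.4348 -0.5177  0.3796]
(0.4698, -0.1616, 0.15) 265.15 60 [-0.97  0.6   1.59  0.61  1.83 -1.01] 0.0 [ 0.4445 -0.4392  0.3097]
(0.4698, -0.1616, 0.037) 265.15 60 [-0.97  0.8   1.56  0.59  1.69 -1.1 ] 0.0 [ 0.4444 -0.4391  0.1968]
```

```bash
python3 -m handwheel '{"delta_rot":[[0,0,0],[0,0,0],[0,0,0],[0,0,0],[0,0,0],[0,0,0],[0,0,0],[0,0,0]],"delta_pos":[[-6,0,-10],[-12,0,-21],[-12,0,-21],[1,-2.7,-33],[1,-2.7,-33],[1,-2.7,-33],[1,-2.7,-33],[1,-2.7,-33]],"jaw":[40,40,40,40,40,40,40,40]}' 60
python3 -m handwheel '{"delta_rot":[[0,7.5,0],[0,7.5,0],[0,7.5,0],[0,7.5,0],[0,0,8.2],[0,0,8.2],[0,0,8.2],[0,0,8.2]],"delta_pos":[[0,0,0],[0,0,0],[0,0,0],[0,0,0],[0,0,0],[0,0,0],[0,0,0],[0,0,0]],"jaw":[40,40,40,40,40,40,40,40]}' 60
python3 -m handwheel '{"delta_rot":[[0,0,8.2],[0,0,8.2],[0,0,8.2],[0,0,8.2],[0,0,0],[0,0,0],[0,0,0],[0,0,0]],"delta_pos":[[0,0,0],[0,0,0],[0,0,0],[0,0,0],[0,-30,0],[0,-30,0],[0,-30,0],[0,0,0]],"jaw":[40,40,40,40,40,40,40,40]}' 60
python3 -m handwheel '{"delta_rot":[[0,7.5,0],[0,7.5,0],[0,7.5,0],[0,7.5,0],[0,7.5,0],[0,7.5,0],[0,7.5,0],[0,7.5,0]],"delta_pos":[[0,0,0],[0,0,0],[0,0,0],[0,0,0],[0,0,0],[0,0,0],[0,0,0],[0,0,0]],"jaw":[40,40,40,40,40,40,40,40]}' 60
python3 to.py .4697 -.1628 .15 265.15 60; python3 to.py .4697 -.1628 .065 265.15 60
```

```text
t: 71.0
tcp_pos: [0.5494, -0.2497, 0.2112]
tcp_rot: [0.667, 2.545, -0.18]
force: [0.5, -0.3, -2.0]
gripper_width: 0.0474
gripper_force: 62.0
t: 71.8
tcp_pos: [0.5502, -0.2503, 0.2101]
tcp_rot: [-1.63, -2.684, 0.003]
force: [0.4, 0.6, -1.7]
gripper_width: 0.0473
gripper_force: 62.0
t: 72.6
tcp_pos: [0.4578, -0.2416, 0.21]
tcp_rot: [-2.315, -2.119, 0.004]
force: [0.0, -0.3, -2.1]
gripper_width: 0.0474
gripper_force: 62.8
t: 73.4
tcp_pos: [0.4613, -0.2439, 0.2105]
tcp_rot: [-1.663, -1.522, -0.962]
force: [0.8, 0.6, -1.5]
gripper_width: 0.0476
gripper_force: 62.7
shift mm [-11.9   1.3 100.8] tcp [ 0.4613 -0.2439  0.2105] q [-1.05  0.6   1.44  0.58  2.   -0.97]
rot deg [ 0.14 -0.11 -0.12]
shift mm [-85.6   1.4 143.2] tcp [ 0.4613 -0.2439  0.2105] q [-1.05  0.6   1.44  0.58  2.   -0.97]
rot deg [ 0.14 -0.11 -0.12]
```

```bash
python3 -m handwheel '{"delta_rot":[[0,0,0],[0,0,0],[0,0,0],[0,0,0],[0,0,0],[0,0,0],[0,0,0],[0,0,0]],"delta_pos":[[-3,1.3,25],[-3,0,25],[-3,0,25],[-3,0,25.5],[-18,0,10],[-18,0,10],[-18,0,11],[-18,0,11]],"jaw":[40,40,40,40,40,40,40,40]}' 60
python3 -m handwheel '{"delta_rot":[[0,0,0],[0,0,0],[0,0,0],[0,0,0],[0,0,0],[0,0,0],[0,0,0],[0,0,0]],"delta_pos":[[0,0,0],[0,0,0],[0,0,0],[0,0,0],[0,0,0],[0,0,0],[0,0,0],[0,0,0]],"jaw":[40,40,40,40,40,40,40,40]}' 60
python3 to.py .4697 -.1628 .040 265.15 60
python3 cupat.py .4685 -.1766 .09 .115
python3 - <<'E'
from h import *
a=np.load("scenei.npz")["im"]; b=np.load("topi.npz")["im"]
cv2.imwrite("pics/pB.png",np.hstack([cv2.resize(a[120:240,140:260],(400,400)),cv2.resize(b[150:270,260:380],(400,400))]))
E
```

```text
t: 74.2
tcp_pos: [0.4696, -0.1622, 0.0652]
tcp_rot: [-1.666, -1.526, -0.957]
force: [-0.5, -0.6, -1.4]
gripper_width: 0.0474
gripper_force: 62.8
t: 75.0
tcp_pos: [0.469, -0.1616, 0.0662]
tcp_rot: [-1.664, -1.524, -0.959]
force: [0.1, -0.7, -0.8]
gripper_width: 0.0473
gripper_force: 62.8
shift mm [-23.2   0.8  12.1] tcp [ 0.469  -0.1616  0.0662] q [-0.97  0.73  1.59  0.59  1.72 -1.08]
rot deg [ 0.08  0.04 -0.15]
top 5 ((0.5005196928977966, -0.17681969702243805), (0.003901352174580097, 0.05129547417163849), 21.49576187133789) [ 0.4938 -0.1572  0.1005]
scene 209 ((0.4671711027622223, -0.1787135899066925), (0.06761201471090317, 0.06493566930294037), 63.08393478393555) [ 0.4728 -0.175   0.1043]
```

View pics/pB.png

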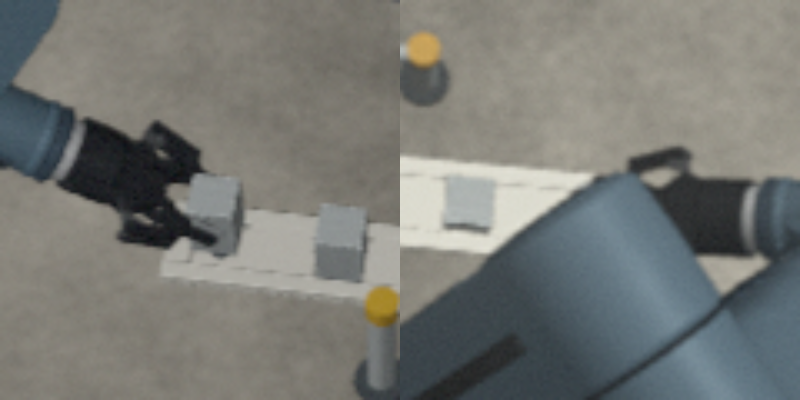

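The cup hangs upright over pocket 1 at (215,200) in the left crop, and the middle cup is standing. I lower it.

```bash
python3 -m handwheel '{"delta_rot":[[0,0,0],[0,0,0],[0,0,0],[0,0,0],[0,0,0],[0,0,0],[0,0,0],[0,0,0]],"delta_pos":[[-6,0.4,3],[-6,0.4,3],[-5.5,0,3],[-5.5,0,3],[0,0,0],[0,0,0],[0,0,0],[0,0,0]],"jaw":[40,40,40,40,40,40,40,40]}' 60
python3 -m handwheel '{"delta_rot":[[0,0,0],[0,0,0],[0,0,0],[0,0,0],[0,0,0],[0,0,0],[0,0,0],[0,0,0]],"delta_pos":[[-1.7,0,1],[0,0,0],[-1.7,0,1],[0,0,0],[0,0,0],[0,0,0],[0,0,0],[0,0,0]],"jaw":[40,40,40,40,40,40,40,40]}' 60
python3 to.py .4697 -.1628 .037 265.15 60
```

```text
t: 75.9
tcp_pos: [0.4698, -0.1629, 0.0404]
tcp_rot: [-1.664, -1.524, -0.959]
force: [0.1, 0.1, -1.1]
gripper_width: 0.0475
gripper_force: 62.8
t: 76.7
tcp_pos: [0.4697, -0.1628, 0.0378]
tcp_rot: [-1.662, -1.523, -0.96]
force: [-2.1, -1.2, 7.4]
gripper_width: 0.0475
gripper_force: 63.3
shift mm [-0.7  0.   0.4] tcp [ 0.4697 -0.1628  0.0378] q [-0.97  0.79  1.57  0.59  1.69 -1.1 ]
rot deg [ 0.07 -0.09 -0.09]
```

```bash
python3 -m handwheel '{"delta_rot":[[0,0,0],[0,0,0],[0,0,0],[0,0,0],[0,0,0],[0,0,0],[0,0,0],[0,0,0]],"delta_pos":[[0,0,0],[0,0,0],[0,0,0],[0,0,0],[0,0,0],[0,0,-5],[0,0,-10],[0,0,-15]],"jaw":[60,60,60,60,60,60,60,60]}' 60
python3 -m handwheel '{"delta_rot":[[0,0,0],[0,0,0],[0,0,0],[0,0,0],[0,0,0],[0,0,0],[0,0,0],[0,0,0]],"delta_pos":[[0,0,-20],[0,0,-20],[10,0,-20],[20,0,-20],[20,0,-15],[20,0,-15],[20,0,-15],[0,0,0]],"jaw":[72,72,72,72,72,72,72,72]}' 60
python3 -m handwheel '{"delta_rot":[[0,-7.5,0],[0,-7.5,0],[0,-7.5,0],[0,-7.5,0],[0,-7.5,0],[0,-7.5,0],[0,-7.5,0],[0,-7.5,0]],"delta_pos":[[0,0,0],[0,0,0],[0,0,0],[0,0,0],[0,0,0],[0,0,0],[0,0,0],[0,0,0]],"jaw":[72,72,72,72,72,72,72,72]}' 60
python3 -m handwheel '{"delta_rot":[[0,0,0],[0,0,0],[0,0,0],[0,0,0],[0,0,0],[0,0,0],[0,0,0],[0,0,0]],"delta_pos":[[-25,-15,0],[-25,-15,0],[-25,-15,0],[-25,0,0],[-25,0,0],[0,0,0],[0,0,0],[0,0,0]],"jaw":[72,72,72,72,72,72,72,72]}' 60
for a in ".4685 -.1766" ".4798 -.0468" ".4905 .0827"; do python3 cupat.py $a .06 .09; done
python3 k.py z
python3 -c "
import cv2,numpy as np
cv2.imwrite('pics/fin.png',cv2.resize(np.load('topz.npz')['im'],(800,600)))"
```

```text
t: 77.5
tcp_pos: [0.4672, -0.1889, 0.0516]
tcp_rot: [-1.663, -1.523, -0.958]
force: [0.4, -0.4, -0.6]
gripper_width: 0.0601
gripper_force: 0.0
t: 78.3
tcp_pos: [0.4629, -0.2545, 0.1956]
tcp_rot: [-1.668, -1.53, -0.959]
force: [1.3, -0.3, -0.3]
gripper_width: 0.0718
gripper_force: 0.0
t: 79.1
tcp_pos: [0.4623, -0.2526, 0.1927]
tcp_rot: [2.313, 2.119, -0.008]
force: [-1.0, -0.1, -0.8]
gripper_width: 0.0722
gripper_force: 0.0
t: 79.9
tcp_pos: [0.4063, -0.3714, 0.1915]
tcp_rot: [-2.314, -2.121, 0.002]
force: [-0.8, -0.0, -0.0]
gripper_width: 0.0717
gripper_force: 0.0
top 211 ((0.46884119510650635, -0.1770113706588745), (0.04815753549337387, 0.047465819865465164), 84.63817596435547) [ 0.4698 -0.1768  0.0768]
scene 200 ((0.46992602944374084, -0.1757846474647522), (0.04831736534833908, 0.05421185493469238), 84.71762084960938) [ 0.4737 -0.1763  0.0762]
top 203 ((0.479159951210022, -0.04728361964225769), (0.048125334084033966, 0.04763507470488548), 85.38549041748047) [ 0.4789 -0.0473  0.0765]
scene 201 ((0.4820273518562317, -0.04537650942802429), (0.04722398892045021, 0.05474051460623741), 84
[... 156 characters left out ...]
2) [0.4908 0.0814 0.0764]
scene 132 ((0.4926868677139282, 0.08345624059438705), (0.04804932698607445, 0.05212097242474556), 83.57879638671875) [0.4893 0.0911 0.0759]
top [246.7714 160.7143] 35 [0.6085 0.0585 0.2565]
top [220.4242 163.9091] 33 [0.5983 0.1371 0.2558]
top [200.6842 166.3947] 38 [0.5912 0.1959 0.2561]
top [392.1212 242.6667] 33 [ 0.3698 -0.3639  0.2598]
top post [0.6126 0.0083 0.1689]
scene [144.9211 130.2632] 38 [ 0.3835 -0.3569  0.264 ]
scene [136.5942 147.087 ] 69 [ 0.461  -0.3708  0.2603]
scene [321.6056 192.4366] 71 [0.5907 0.1987 0.2561]
scene [301.6232 193.5072] 69 [0.5986 0.1392 0.2567]
scene [274.5606 195.6515] 66 [0.6081 0.0596 0.2549]
scene post [0.6181 0.0228 0.1751]
```

View pics/fin.png

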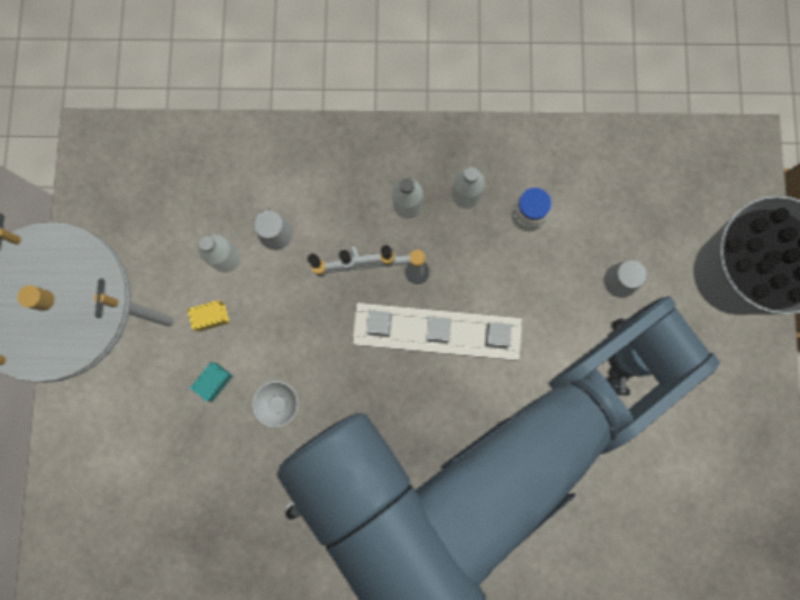

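The final view shows all three cups standing in the pockets at (379,323), (438,329) and (499,335). The arm is parked, and the flasks, beakers, jar and dish have not moved. I hand in.

```bash
python3 -c "
from bench import arm
print(arm.close_job())"
```

```text
the job is handed in; nothing more can be done
None
```

The job is handed in at about 80 s of robot time: the filler arm was folded in the order asked and parked against its stop, all three cups stand rim down, one in each tray pocket, and the flasks, beakers, jar and dish were left where they were; no verdict was returned.

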